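Clear the wardrobe ledge into its tray and lock the tray

ROBOT

A 6-joint arm with a two-finger parallel gripper is mounted at the origin on the work surface. World frame = base frame: x ahead of the robot, y to its left, z up, the work surface at z = 0. Lengths are in m, angles in rad, forces in N, time in s.
With the tool pointing down it reaches from about 0.3 to 0.95 m from the base axis. Payload 3.1 kg.
Tool frame: the origin (TCP) lies between the finger pads; the fingertips stand 8 mm ahead of it and the grasp point (between the pads) lies 11 mm behind it; y points along the fingers, x is the direction in which the jaws open and shut, and the axes are right-handed (so a half turn about y gives the same grasp; the last joint's range is limited). The gripper opens to 85 mm and grips with 20 to 120 N. Pads are 22 mm wide; open, the fingers measure 114 mm over their backs; the gripper's body (76 mm by 85 mm) begins 54 mm behind the grasp point. The pads swing forward as they close: fully open they stand 13 mm farther back than shut.
Start: joints at [1.201, 0.308, 1.634, -0, 1.2, -0.07], TCP at [0.185, 0.597, 0.239] pointing down, gripper open.
Joint ranges: [-3.06, 3.06], [-0.79, 1.96], [0.05, 2.63], [-1.19, 4.34], [0.05, 2.64], [-2.94, 2.94]. Speed limits (rad/s): [2.79, 2.79, 3.14, 3.14, 3.14, 3.14].

INTERFACE

Orientations are given as a 3x3 rotation matrix whose columns are the frame's x, y, z axes.
In Python, from station import state, read_camera, sign_off gives the robot as it stands.
- The arm moves only by the tool play_rows, never from a script. Its argument "commands" is a list of rows, each an object of numbers: "x", "y", "z": the shift along the tool's x, y, z in m; "spin": the turn about the tool's y in rad. In form: [{"x": .., "y": .., "z": .., "spin": ..}, ...]. A call has 1 to 5 rows; each row is the pose to reach, as a shift and turn from the pose measured when the call began, along the tool's axes at that moment; what a row does not reach only later rows make up. A row lasts 1/10 s, in which the tool goes at most 50 mm and 8.59 degrees, less where a joint would pass 70% of its speed; a pose out of reach is approached as far as the arm can. A call with a gripper value outside its range is refused whole. "grip" is the finger opening in m, from 0 to 0.0854, set as the call begins (left out, the last holds). The fingers move at their own pace and stop on an object; the grip force is fixed at half the most. Time passes only in rows, so rows that repeat a pose let the fingers close. It gives the time, the measured TCP pose, the force and the opening at its end, in the units of the state.
- state(): the state, without advancing time (a new reading comes with each control period).
- read_camera(name): name is "scene" or "top"; returns a dict with "color" (420x560x3 uint8, red, green, blue), "fx", "fy", "cx", "cy" (pixels), "rvec" (rotation vector, rad) and "tvec" (3), from world to camera coordinates, as OpenCV has them. Camera axes: x right, y down, z forward; pixel columns grow to the right and rows downward; lengths in m; the calibration is good to about 2 mm. A picture is of the moment at which its call begins. There is no depth.
- sign_off(): hands the job in, once; it reports no verdict.
The state is a dict: "time": time; "joints": joint angles; "qvel": joint speeds; "joint_efforts": joint torques, N m; "tool_pos": TCP position; "eef_rot": TCP orientation; "wrist_force": force on the tool from outside, world axes, zero at the start; "torque": the same for the moment, N m; "width": finger opening in m.
Only numpy, scipy, OpenCV 4.12 (cv2) and the standard library are available. Lean on these libraries where they do the work, as an engineer would, in place of code of your own. Each camera call takes 0.05 s, during which the arm holds its last target.

TASK

Pull the beige tray right out from under the ledge, then push or carry every crumpled paper ball and wood chip off the ledge into it. When all are in, slide the tray fully home and only then press the locking lever down until it clicks and stays down. Leave the clothes pegs, the incense holder and the earring stand standing where they are.

Things in the scene. Friction and masses are not known exactly. Their poses are not given: they have to be found in the camera images.
- ledge: raised mahogany ledge, fixed on the wardrobe top: 260 mm deep (x), 600 mm wide (y), its flat top 95 mm above the wardrobe top and the underside of its board 81 mm above. Origin on the wardrobe top under its centre; its front edge lies 130 mm towards -x. The tray slides out of the front under it, the debris, pegs and catch lie on it.
- tray (a joint): how far the beige tray is pulled out of the ledge's front, along the ledge's -x, in m: 0 fully home (against its stop), 0.11 fully out (stop). Slides with about 1.5 N friction and stays where left.
- tray_in (a point): centre of the tray's inner floor (12 mm above the wardrobe top), axes as the ledge's; moves with the tray. Inside the tray measures 190 mm (x) x 240 mm (y); its 5 mm walls rise 40 mm above this floor, with 29 mm free above them under the ledge. Fully home the tray's outer front face lies 0 mm from the ledge's front edge, so fully out the front 105 mm of its inside is open to above.
- tray_tab (a point): top middle of the tray's finger tab, a block 34 mm long (along the ledge's x) x 14 mm thick (along y), its top 76 mm above the wardrobe top and 32 mm tall, standing forward of the tray's front face (the point 17 mm ahead of it). Pinch it from above across its thickness; the tray moves with it.
- lever (a joint): angle of the tray's locking lever in rad: 0 raised (tip up), 0.42 fully down, level. Sprung upwards: pressing on the pad takes up to about 9 N at first and less further down; past 0.28 it snaps down by itself and the detent holds it at 0.42; let go before that, it springs back up.
- lever_pad (a point): middle of the top of the black pad, 34 x 34 mm, at the end of the lever, 90 mm from the hinge. The lever points to the latch's -x (towards the robot). Press it down from above; it falls about 37 mm from raised to down, following the arc about lever_hinge.
- lever_hinge (a point): the lever's hinge axis (along the latch's y), 30 mm above the ledge's top. The latch, a steel bracket 145 x 44 mm, is fixed on the ledge's top near its left or right end.
- ball0: crumpled paper ball, hard, squarish, 30 x 30 x 28 mm (x, y, z) with rounded edges, about 12 g; origin at its centre. Debris. Hold it square across its own x, y or z faces. May be absent (None).
- ball1: crumpled paper ball, hard, squarish, 30 x 30 x 28 mm (x, y, z) with rounded edges, about 12 g; origin at its centre. Debris. Hold it square across its own x, y or z faces. May be absent (None).
- ball2: crumpled paper ball, hard, squarish, 30 x 30 x 28 mm (x, y, z) with rounded edges, about 12 g; origin at its centre. Debris. Hold it square across its own x, y or z faces. May be absent (None).
- chip0: splintered chip of pale wood, a rough block 48 mm long (x) x 24 mm (y) x 20 mm (z), about 20 g; origin at its centre, starts lying flat (its corners are a few mm ragged). Debris. May be absent (None).
- chip1: splintered chip of pale wood, a rough block 48 mm long (x) x 24 mm (y) x 20 mm (z), about 20 g; origin at its centre, starts lying flat (its corners are a few mm ragged). Debris. May be absent (None).
- chip2: splintered chip of pale wood, a rough block 48 mm long (x) x 24 mm (y) x 20 mm (z), about 20 g; origin at its centre, starts lying flat (its corners are a few mm ragged). Debris. May be absent (None).
- chip3: splintered chip of pale wood, a rough block 48 mm long (x) x 24 mm (y) x 20 mm (z), about 20 g; origin at its centre, starts lying flat (its corners are a few mm ragged). Debris. May be absent (None).
- peg0: whole orange plastic clothes peg lying on the ledge, 70 mm long (x) x 18 mm x 12 mm high, origin under its middle. Not debris: leave it.
- peg1: whole orange plastic clothes peg lying on the ledge, 70 mm long (x) x 18 mm x 12 mm high, origin under its middle. Not debris: leave it.
- peg2: whole orange plastic clothes peg lying on the ledge, 70 mm long (x) x 18 mm x 12 mm high, origin under its middle. Not debris: leave it.
- incense_holder: small blue ceramic incense holder, round, 64 mm across, 30 mm high, at the back of the ledge; origin under its middle. Leave it.
- earring_stand: clear acrylic earring stand near the end of the ledge across from the latch: base 80 mm (x) x 55 mm (y), upright with cross bars along x, 125 mm tall; origin under its middle. Leave it.
Mind the look-alikes: they are no part of the job. What is shaped like the ball2 but orange or pink is not meant.

How it is judged:
On the way, in this order (a step that is already met when the one before it is completed fails the run):
1. the tray is pulled out (at least 85 mm) (value of joint tray above 0.085 m), for 0.2 s.
2. all the debris present lies in the pulled-out tray (x of ball0 in the frame of tray_in between -0.1 and 0.1 m and y of ball0 in the frame of tray_in between -0.125 and 0.125 m and z of ball0 in the frame of tray_in between 0 and 0.06 m and x of ball1 in the frame of tray_in between -0.1 and 0.1 m and y of ball1 in the frame of tray_in between -0.125 and 0.125 m and z of ball1 in the frame of tray_in between 0 and 0.06 m and x of ball2 in the frame of tray_in between -0.1 and 0.1 m and y of ball2 in the frame of tray_in between -0.125 and 0.125 m and z of ball2 in the frame of tray_in between 0 and 0.06 m and x of chip0 in the frame of tray_in between -0.1 and 0.1 m and y of chip0 in the frame of tray_in between -0.125 and 0.125 m and z of chip0 in the frame of tray_in between 0 and 0.06 m and x of chip1 in the frame of tray_in between -0.1 and 0.1 m and y of chip1 in the frame of tray_in between -0.125 and 0.125 m and z of chip1 in the frame of tray_in between 0 and 0.06 m and x of chip2 in the frame of tray_in between -0.1 and 0.1 m and y of chip2 in the frame of tray_in between -0.125 and 0.125 m and z of chip2 in the frame of tray_in between 0 and 0.06 m and x of chip3 in the frame of tray_in between -0.1 and 0.1 m and y of chip3 in the frame of tray_in between -0.125 and 0.125 m and z of chip3 in the frame of tray_in between 0 and 0.06 m and linear speed of each of ball0, ball1, ball2, chip0, chip1, chip2, chip3 below 0.03 m/s and value of joint tray above 0.05 m), for 0.2 s.
3. the tray is fully home with the debris in it (x of ball0 in the frame of tray_in between -0.1 and 0.1 m and y of ball0 in the frame of tray_in between -0.125 and 0.125 m and z of ball0 in the frame of tray_in between 0 and 0.06 m and x of ball1 in the frame of tray_in between -0.1 and 0.1 m and y of ball1 in the frame of tray_in between -0.125 and 0.125 m and z of ball1 in the frame of tray_in between 0 and 0.06 m and x of ball2 in the frame of tray_in between -0.1 and 0.1 m and y of ball2 in the frame of tray_in between -0.125 and 0.125 m and z of ball2 in the frame of tray_in between 0 and 0.06 m and x of chip0 in the frame of tray_in between -0.1 and 0.1 m and y of chip0 in the frame of tray_in between -0.125 and 0.125 m and z of chip0 in the frame of tray_in between 0 and 0.06 m and x of chip1 in the frame of tray_in between -0.1 and 0.1 m and y of chip1 in the frame of tray_in between -0.125 and 0.125 m and z of chip1 in the frame of tray_in between 0 and 0.06 m and x of chip2 in the frame of tray_in between -0.1 and 0.1 m and y of chip2 in the frame of tray_in between -0.125 and 0.125 m and z of chip2 in the frame of tray_in between 0 and 0.06 m and x of chip3 in the frame of tray_in between -0.1 and 0.1 m and y of chip3 in the frame of tray_in between -0.125 and 0.125 m and z of chip3 in the frame of tray_in between 0 and 0.06 m and value of joint tray below 0.006 m), for 0.2 s.
4. the lever is down and held (value of joint lever above 0.37 rad and value of joint tray below 0.006 m), for 0.2 s.
At the end, for the whole second after the job is handed in: Every ball and chip present lies at rest inside the tray (centre within its walls and less than 60 mm above its floor), the tray is within 6 mm of fully home, the lever is held down (above 0.37 rad), and the stand and the incense holder are upright (all of step 4 and x of ball0 in the frame of tray_in between -0.1 and 0.1 m and y of ball0 in the frame of tray_in between -0.125 and 0.125 m and z of ball0 in the frame of tray_in between 0 and 0.06 m and x of ball1 in the frame of tray_in between -0.1 and 0.1 m and y of ball1 in the frame of tray_in between -0.125 and 0.125 m and z of ball1 in the frame of tray_in between 0 and 0.06 m and x of ball2 in the frame of tray_in between -0.1 and 0.1 m and y of ball2 in the frame of tray_in between -0.125 and 0.125 m and z of ball2 in the frame of tray_in between 0 and 0.06 m and x of chip0 in the frame of tray_in between -0.1 and 0.1 m and y of chip0 in the frame of tray_in between -0.125 and 0.125 m and z of chip0 in the frame of tray_in between 0 and 0.06 m and x of chip1 in the frame of tray_in between -0.1 and 0.1 m and y of chip1 in the frame of tray_in between -0.125 and 0.125 m and z of chip1 in the frame of tray_in between 0 and 0.06 m and x of chip2 in the frame of tray_in between -0.1 and 0.1 m and y of chip2 in the frame of tray_in between -0.125 and 0.125 m and z of chip2 in the frame of tray_in between 0 and 0.06 m and x of chip3 in the frame of tray_in between -0.1 and 0.1 m and y of chip3 in the frame of tray_in between -0.125 and 0.125 m and z of chip3 in the frame of tray_in between 0 and 0.06 m and linear speed of each of ball0, ball1, ball2, chip0, chip1, chip2, chip3 below 0.03 m/s and angle between each of earring_stand, incense_holder's own z axis and vertical below 0.3 rad); the robot touches nothing.
It fails at once if a peg, the incense holder or the earring stand is moved by more than 50 mm (distance of any of peg0, peg1, peg2, incense_holder, earring_stand from where it was at the start of the episode above 0.05 m).
It fails at once if the earring stand or the incense holder is tipped over (angle between any of incense_holder, earring_stand's own z axis and vertical above 0.6 rad).
Of ball0, ball1, ball2, chip0, chip1, chip2, chip3 only 5 to 7 are there at a start; the rules pass over those that are not, and their reading is None.
At some moment in a run one of ball0, ball1, ball2, chip0, chip1, chip2, chip3 may be knocked a few centimetres aside while the robot is not near it.
Once in a run the grip may slacken for a moment while it holds something.
It also fails if it takes over 210 s, if anything falls off the work surface, if the arm or the gripper's body presses on something with over 40 N, if the wrist force passes 120 N, or if a joint passes its speed limit or range.

## Working session

There is one attempt and no reset: what is moved stays moved. The work goes in short steps, Python scripts to look and compute and a tool call to move; the robot and the scene stay as the last step left them, time stands still between calls to the robot, and variables do not carry over. Pictures are saved under pics/ and viewed, and the job is handed in when it is done.

Besides the shell and the picture viewer there is one more tool, called after "Request:" as name([rows], argument=value, ...), one row to a line, values as JSON. play_rows: Moves the arm, as the interface text tells. Its arguments: {"type":"object","properties":{"commands":{"type":"array","items":{"type":"object","properties":{"x":{"type":"number"},"y":{"type":"number"},"z":{"type":"number"},"spin":{"type":"number"}}}},"grip":{"type":"number"}},"required":["commands"]}

```bash
ls; mkdir -p pics; python3 - <<'E'
from station import state, read_camera
import cv2
s=state()
for k,v in s.items(): print(k,v)
for n in("scene","top"):
    c=read_camera(n); cv2.imwrite(f"pics/{n}0.png",c["color"][:,:,::-1])
    print(n,{k:v for k,v in c.items() if k!="color"})
E
```

```text
pics
time 0.0
joints [ 1.20132690e+00  3.09014625e-01  1.63520821e+00 -2.53115232e-05
  1.19968967e+00 -6.96951791e-02]
qvel [ 3.94280683e-04 -1.32471695e-04  1.10085645e-04 -1.09442040e-03
 -1.19902227e-05 -6.78757668e-04]
joint_efforts [ 1.13375150e-03 -4.15243399e+01 -2.76665282e+01 -1.58686657e-04
  9.95723822e-03  4.98718762e-06]
tool_pos [0.18430149 0.59635838 0.23803075]
eef_rot [[ 2.95294789e-01 -8.15747160e-04 -9.55405842e-01]
 [ 9.55403383e-01 -2.17181747e-03  2.95295883e-01]
 [-2.31585387e-03 -9.99997309e-01  1.38041217e-04]]
wrist_force [0.38234355 0.25009266 0.78064609]
torque [-0.02851847  0.01126654  0.0261797 ]
width 0.08536302945163289
scene {'fx': 422.66473821533845, 'fy': 422.66473821533845, 'cx': 284.3580348747052, 'cy': 210.41913537592745, 'rvec': array([ 2.19746618,  0.85497276, -0.34038906]), 'tvec': array([-0.44116861, -0.18977188,  1.18893519])}
top {'fx': 522.2533894252107, 'fy': 522.2533894252107, 'cx': 271.6455646533229, 'cy': 206.75497605310443, 'rvec': array([ 2.2198223 , -2.18151099,  0.04899876]), 'tvec': array([-0.00418615,  0.57195885,  1.32920486])}
```

View pics/scene0.png

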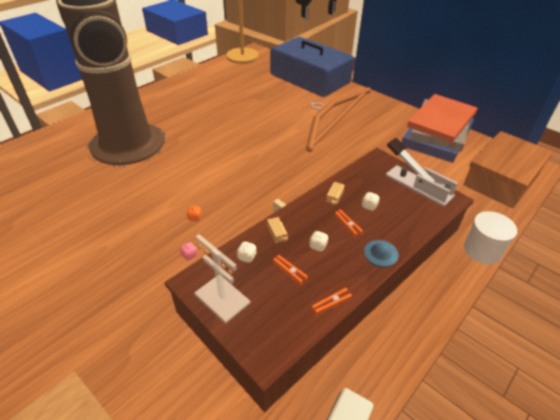

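View pics/top0.png

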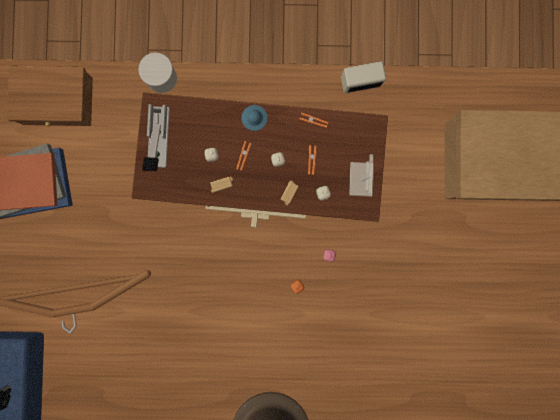

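Both views show the ledge with 5 debris items: three white balls in top at (211,155), (278,159), (323,193), and two chips at (221,184), (289,193). The pegs are at (243,155), (312,160) and (313,120). The latch is at left (158,135) with its pad at (150,163), the stand at (361,178), the holder at (254,117) and the tab at (254,217). The pink and orange decoys lie on the wardrobe top. Next I measure positions.

```bash
cat > h.py <<'E'
import numpy as np, cv2
from station import state, read_camera
def cam(n):
    c=read_camera(n); c["R"]=cv2.Rodrigues(np.array(c["rvec"]))[0]; c["t"]=np.array(c["tvec"]).reshape(3)
    c["bgr"]=np.ascontiguousarray(c["color"][:,:,::-1]); return c
def ray(c,u,v):
    d=c["R"].T@np.array([(u-c["cx"])/c["fx"],(v-c["cy"])/c["fy"],1.]); return -c["R"].T@c["t"], d
def onz(c,u,v,z):
    o,d=ray(c,u,v); return o+d*(z-o[2])/d[2]
def proj(c,p):
    q=c["R"]@np.array(p)+c["t"]; return c["fx"]*q[0]/q[2]+c["cx"], c["fy"]*q[1]/q[2]+c["cy"]
def tri(c1,p1,c2,p2):
    o1,d1=ray(c1,*p1);o2,d2=ray(c2,*p2);A=np.stack([d1,-d2],1)
    s=np.linalg.lstsq(A,o2-o1,rcond=None)[0];a=o1+d1*s[0];b=o2+d2*s[1]
    return (a+b)/2,np.linalg.norm(a-b)
E
python3 - <<'E'
from h import *
np.set_printoptions(precision=4,suppress=True)
t=cam("top");s=cam("scene")
print("base px",proj(t,[0,0,0]),"tcp px",proj(t,state()["tool_pos"]),proj(s,state()["tool_pos"]))
for n,u,v in [("bl?",133,199),("tl",142,94),("tr",387,114),("br",380,221)]: print(n,onz(t,u,v,.095))
im=t["bgr"]; hsv=cv2.cvtColor(im,cv2.COLOR_BGR2HSV)
cv2.imwrite("pics/topz.png",cv2.resize(im[85:235,120:400],None,fx=2.85,fy=2.85,interpolation=cv2.INTER_CUBIC))
cv2.imwrite("pics/scz.png",cv2.resize(s["bgr"][120:380,160:490],None,fx=2.3,fy=2.3,interpolation=cv2.INTER_CUBIC))
E
```

```text
base px (np.float64(270.00079682732354), np.float64(431.48139355044174)) tcp px (np.float64(-12.325057162252506), np.float64(381.4010619965609)) (np.float64(317.7908289521298), np.float64(17.884779784719626))
bl? [0.5813 0.3403 0.095 ]
tl [0.8372 0.3258 0.095 ]
tr [ 0.7988 -0.2704  0.095 ]
br [ 0.5386 -0.2556  0.095 ]
```

View pics/topz.png

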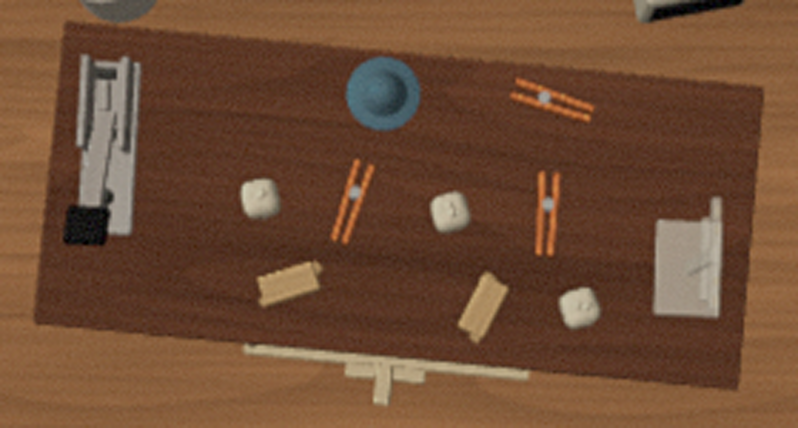

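View pics/scz.png

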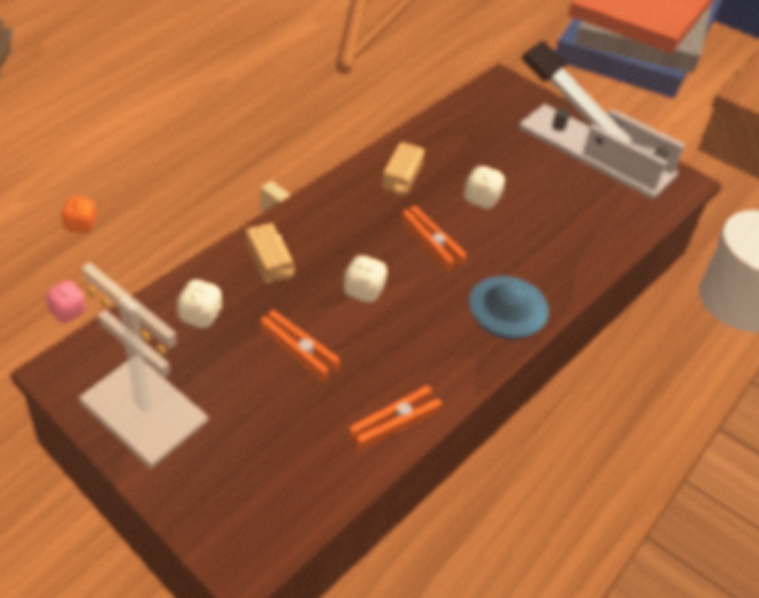

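```bash
cat >> h.py <<'E'
C0=None
def blobs(c,kind,box):
    hsv=cv2.cvtColor(c["bgr"],cv2.COLOR_BGR2HSV)
    lo,hi={"ball":((15,10,120),(45,75,255)),"chip":((12,76,105),(30,170,255)),"peg":((2,190,150),(14,255,255)),"blue":((95,80,40),(115,255,255))}[kind]
    m=cv2.inRange(hsv,np.array(lo),np.array(hi)); k=np.zeros_like(m); x0,y0,x1,y1=box; k[y0:y1,x0:x1]=255; m&=k
    cs,_=cv2.findContours(m,cv2.RETR_EXTERNAL,cv2.CHAIN_APPROX_NONE)
    out=[]
    for q in cs:
        a=cv2.contourArea(q)
        if a<25: continue
        M=cv2.moments(q); out.append((M["m10"]/M["m00"],M["m01"]/M["m00"],a,cv2.minAreaRect(q)))
    return out
TB=(135,90,400,300); SB=(165,120,480,360)
E
python3 - <<'E'
from h import *
t=cam("top");s=cam("scene")
h=lambda c,u,v:cv2.cvtColor(c["bgr"],cv2.COLOR_BGR2HSV)[v,u]
print([h(t,*p) for p in[(211,155),(278,159),(323,193),(221,184),(289,193),(254,217),(254,117),(360,178),(312,150),(150,163)]])
print([h(s,*p) for p in[(371,201),(319,241),(247,252),(278,230),(335,193),(279,204),(348,220)]])
for n,c,b in(("top",t,TB),("scene",s,SB)):
  for k in("ball","chip","peg","blue"):
    for o in blobs(c,k,b): print(n,k,[round(float(x),1) for x in o[:3]],[round(float(x),1) for x in (*o[3][0],*o[3][1],o[3][2])])
E
```

```text
[array([ 19,  51, 181], dtype=uint8), array([ 21,  45, 197], dtype=uint8), array([ 21,  52, 166], dtype=uint8), array([ 17, 110, 176], dtype=uint8), array([ 17, 109, 176], dtype=uint8), array([ 18,  73, 182], dtype=uint8), array([ 96,  77, 113], dtype=uint8), array([ 19,  43, 160], dtype=uint8), array([ 10, 161,  81], dtype=uint8), array([132,  55,  23], dtype=uint8)]
[array([ 18,  81, 211], dtype=uint8), array([ 18,  72, 230], dtype=uint8), array([ 21,  64, 239], dtype=uint8), array([ 18, 140, 239], dtype=uint8), array([ 17, 138, 238], dtype=uint8), array([ 18, 108, 232], dtype=uint8), array([  9, 195, 186], dtype=uint8)]
top ball [255.0, 213.8, 246.0] [256.4, 218.2, 94.6, 16.0, 5.4]
top ball [322.7, 192.4, 126.5] [322.7, 192.4, 12.4, 12.4, 76.0]
top ball [361.2, 178.0, 711.0] [360.5, 175.0, 40.0, 23.0, 90.0]
top ball [277.1, 158.7, 119.5] [277.2, 158.7, 12.1, 12.1, 76.0]
top ball [210.3, 153.9, 114.5] [210.4, 153.8, 12.0, 11.8, 78.7]
top ball [158.0, 140.1, 467.0] [157.0, 135.5, 61.0, 18.0, 90.0]
top chip [288.9, 192.3, 214.0] [288.7, 192.6, 10.7, 24.6, 26.6]
top chip [220.9, 183.9
[... 912 characters left out ...]
9, 2232.0] [212.7, 276.1, 89.0, 50.0, 51.6]
scene chip [318.4, 240.4, 292.5] [318.2, 240.4, 18.3, 19.6, 18.4]
scene chip [277.1, 229.5, 365.0] [277.0, 229.5, 28.6, 15.7, 63.4]
scene chip [277.6, 203.9, 137.0] [277.1, 203.2, 12.1, 16.1, 63.4]
scene chip [370.3, 200.6, 243.0] [370.3, 200.6, 16.8, 18.0, 18.4]
scene chip [334.8, 192.5, 282.5] [334.6, 192.3, 14.8, 23.3, 26.6]
scene chip [456.7, 195.3, 1925.0] [467.1, 201.5, 149.2, 68.5, 64.4]
scene peg [330.6, 301.1, 362.5] [331.8, 300.6, 12.6, 41.9, 62.1]
scene peg [289.7, 268.6, 292.0] [289.4, 268.8, 39.2, 12.0, 36.9]
scene peg [348.0, 221.8, 199.5] [348.5, 222.0, 33.2, 9.2, 45.0]
scene peg [193.8, 213.0, 167.0] [194.0, 213.0, 14.0, 14.0, 90.0]
```

```bash
cat >> h.py <<'E'
# ledge frame
FL=np.array([.5813,.3403]);FR=np.array([.5386,-.2556]);BL=np.array([.8372,.3258]);BR=np.array([.7988,-.2704])
LY=(FL-FR+BL-BR);LY/=np.linalg.norm(LY);LX=np.array([LY[1],-LY[0]]);LC=(FL+FR+BL+BR)/4
def led(p): d=np.array(p[:2])-LC; return np.array([d@LX,d@LY])
def wor(x,y): return LC+x*LX+y*LY
E
python3 - <<'E'
from h import *
np.set_printoptions(precision=4,suppress=True)
t=cam("top");s=cam("scene")
print("ledge c",LC,"yaw",np.arctan2(LX[1],LX[0]))
for n,p,q in [("ballL",(210.8,154.3),(371,200)),("ballM",(277.6,159),(319,239.5)),("ballR",(323,192.8),(247,251)),("chipL",(221,183.8),(334.7,192.4)),("chipM",(288.8,192.5),(277,229.5))]:
    P,e=tri(t,p,s,q); z=.111 if "b" in n else .107; W=onz(t,*p,z); print(n,"tri",P,"gap %.4f"%e,"plane",W,"led",led(W))
for n,p,a in [("chipL",(221.2,183.8),(24,10.4,71.6)),("chipM",(288.7,192.6),(24.6,10.7,26.6))]: pass
# chip directions from top
for n,a,b in [("chipL",(212,187),(231,180)),("chipM",(294,183),(283,202))]:
    A=onz(t,*a,.11);B=onz(t,*b,.11);print(n,"len",np.linalg.norm(A-B),"yaw",np.arctan2(*(B-A)[1::-1]))
for n,u,v,z in [("tab front",255,226,.076),("tab base",256,213,.076),("frontL",206,208,.052),("frontR",305,217,.052),("peg1",242.9,155,.1),("peg2",312,160,.1),("peg0",313,120,.1),("holder",254,117,.11),("standbase",360,179,.1),("pad",150,163,.155),("pink",329,255,.015),("orange",297,287,.015)]:
    W=onz(t,u,v,z);print(n,W,led(W))
print("tab tri",tri(t,(254.5,220),s,(277,202)))
print("pad tri",tri(t,(150,163.5),s,(396,147)))
E
```

```text
ledge c [0.689 0.035] yaw -0.0679265409034372
ballL tri [0.6911 0.1537 0.1119] gap 0.0015 plane [0.6906 0.1534 0.111 ] led [-0.0064  0.1182]
ballM tri [ 0.6823 -0.0059  0.1131] gap 0.0011 plane [ 0.6821 -0.0063  0.111 ] led [-0.004  -0.0417]
ballR tri [ 0.6035 -0.1154  0.1111] gap 0.0012 plane [ 0.6031 -0.1158  0.111 ] led [-0.0754 -0.1563]
chipL tri [0.6202 0.1275 0.1068] gap 0.0014 plane [0.6207 0.1279 0.107 ] led [-0.0744  0.0881]
chipM tri [ 0.603  -0.0344  0.105 ] gap 0.0005 plane [ 0.6027 -0.0345  0.107 ] led [-0.0814 -0.0752]
chipL len 0.048240921082291284 yaw -1.1988000603321556
chipM len 0.052457583250207114 yaw 2.6340334993282446
tab front [0.5215 0.0457 0.076 ] [-0.1678 -0.0007]
tab base [0.5533 0.0438 0.076 ] [-0.136  -0.0004]
frontL [0.5643 0.1693 0.052 ] [-0.1335  0.1255]
frontR [ 0.5462 -0.0777  0.052 ] [-0.1348 -0.1221]
peg1 [0.6918 0.0773 0.1   ] [-0.      0.0424]
peg2 [ 0.6827 -0.0894  0.1   ] [ 0.0021 -0.1245]
peg0 [ 0.7799 -0.0904  0.1   ] [ 0.0992 -0.119 ]
holder [0.7825 0.052  0.11  ] [0.0921 0.0233]
standbase [ 0.6388 -0.2055  0.1   ] [-0.0338 -0.2434]
pad [0.6618 0.2877 0.155 ] [-0.0443  0.2502]
pink [ 0.4511 -0.1428  0.015 ] [-0.2253 -0.1936]
orange [ 0.3684 -0.0623  0.015 ] [-0.3132 -0.1189]
tab tri (array([0.534 , 0.0451, 0.0804]), np.float64(0.005701966694964408))
pad tri (array([0.6597, 0.2862, 0.1609]), np.float64(0.00030807326280938587))
```

```bash
cat > mv.py <<'E'
import sys
from h import *
def show(tx,ty,tz,yaw):
    s=state();R=np.array(s["eef_rot"]);p=np.array(s["tool_pos"])
    d=R.T@(np.array([tx,ty,tz])-p); cy=np.arctan2(R[1,0],R[0,0]); sp=(cy-yaw+np.pi/2)%np.pi-np.pi/2
    print("t %.1f"%s["time"],"pos",p.round(4),"yaw %.3f"%cy,"q6 %.2f"%s["joints"][5],"w %.4f"%s["width"],"F",np.round(s["wrist_force"],1),"tilt",np.round(R[:,1],3))
    print("-> x %.3f y %.3f z %.3f spin %.3f  dist %.3f"%(*d,sp,np.linalg.norm(d)))
if __name__=="__main__":
    a=sys.argv
    if a[1]=="L": w=wor(float(a[2]),float(a[3])); show(w[0],w[1],float(a[4]),float(a[5]) if len(a)>5 else 1.503)
    else: show(*map(float,a[2:6]))
E
python3 mv.py L -0.147 0 0.2
```

```text
t 0.4 pos [0.1846 0.597  0.2391] yaw 1.271 q6 -0.07 w 0.0853 F [ 0.4 -0.   0.4] tilt [-0. -0. -1.]
-> x -0.422 y 0.039 z -0.505 spin -0.232  dist 0.659
```

Request:
play_rows([
  {"x": -0.03, "y": 0.0, "z": -0.036, "spin": -0.05},
  {"x": -0.06, "y": 0.0, "z": -0.072, "spin": -0.1},
  {"x": -0.09, "y": 0.0, "z": -0.108, "spin": -0.15},
  {"x": -0.12, "y": 0.0, "z": -0.144, "spin": -0.2},
  {"x": -0.15, "y": 0.0, "z": -0.18, "spin": -0.232},
], grip=0.05)

```text
time: 0.9
tool_pos: [0.313, 0.399, 0.2393]
eef_rot: [[0.066, 0.0, -0.998], [0.998, 0.0, 0.066], [0.0, -1.0, -0.0]]
wrist_force: [1.4, -0.4, 0.3]
width: 0.0499
```

```bash
python3 mv.py L -0.147 0 0.2
```

```text
t 0.9 pos [0.313  0.399  0.2393] yaw 1.505 q6 -0.69 w 0.0499 F [ 1.4 -0.4  0.3] tilt [ 0.  0. -1.]
-> x -0.338 y 0.039 z -0.252 spin 0.002  dist 0.424
```

Request:
play_rows([
  {"x": -0.035, "y": 0.0, "z": -0.026},
  {"x": -0.07, "y": 0.0, "z": -0.052},
  {"x": -0.105, "y": 0.0, "z": -0.078},
  {"x": -0.14, "y": 0.0, "z": -0.104},
  {"x": -0.175, "y": 0.0, "z": -0.13},
])

```text
schema error: expected keys x, y, z, spin
```

Request:
play_rows([
  {"x": -0.035, "y": 0.01, "z": -0.026},
  {"x": -0.07, "y": 0.02, "z": -0.052},
  {"x": -0.105, "y": 0.03, "z": -0.078},
  {"x": -0.14, "y": 0.035, "z": -0.104},
  {"x": -0.163, "y": 0.039, "z": -0.122},
])

```text
schema error: expected keys x, y, z, spin
```

```bash
python3 mv.py L -0.147 0 0.056; python3 - <<'E'
from h import *
for n in("top","scene"): cv2.imwrite(f"pics/{n}1.png",cam(n)["bgr"])
E
```

```text
t 0.9 pos [0.313  0.399  0.2393] yaw 1.505 q6 -0.69 w 0.0499 F [ 1.4 -0.4  0.3] tilt [ 0.  0. -1.]
-> x -0.338 y 0.183 z -0.252 spin 0.002  dist 0.460
```

View pics/scene1.png

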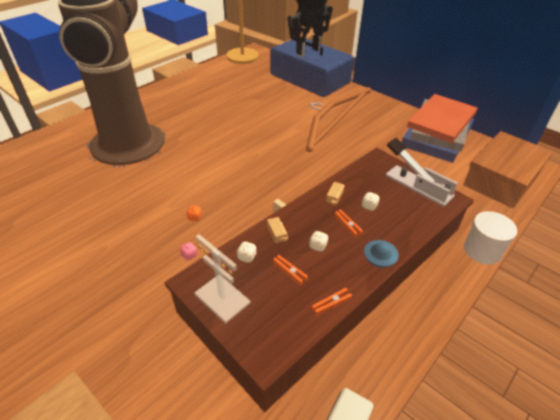

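The call was refused because all keys are required, so nothing moved. The scene view shows the gripper coming in at (310,35) and the ledge unchanged. I'll resend with spin.

Request:
play_rows([
  {"x": -0.035, "y": 0.0, "z": -0.026, "spin": 0},
  {"x": -0.07, "y": 0.0, "z": -0.052, "spin": 0},
  {"x": -0.105, "y": 0.0, "z": -0.078, "spin": 0},
  {"x": -0.14, "y": 0.0, "z": -0.104, "spin": 0},
  {"x": -0.175, "y": 0.0, "z": -0.13, "spin": 0},
])

```text
time: 1.5
tool_pos: [0.4323, 0.2117, 0.2401]
eef_rot: [[0.072, 0.002, -0.997], [0.997, -0.002, 0.072], [-0.002, -1.0, -0.002]]
wrist_force: [0.9, 1.1, -0.9]
width: 0.0499
```

Request:
play_rows([
  {"x": -0.035, "y": 0.01, "z": -0.026, "spin": 0},
  {"x": -0.07, "y": 0.02, "z": -0.052, "spin": 0},
  {"x": -0.105, "y": 0.03, "z": -0.078, "spin": 0},
  {"x": -0.14, "y": 0.035, "z": -0.104, "spin": 0},
  {"x": -0.163, "y": 0.039, "z": -0.122, "spin": 0},
])

```text
time: 2.0
tool_pos: [0.5436, 0.0384, 0.2013]
eef_rot: [[0.074, 0.002, -0.997], [0.997, -0.002, 0.074], [-0.002, -1.0, -0.003]]
wrist_force: [-0.0, 0.6, 0.4]
width: 0.0498
```

```bash
python3 mv.py L -0.149 0 0.056
```

```text
t 2.0 pos [0.5436 0.0384 0.2013] yaw 1.497 q6 -1.50 w 0.0498 F [-0.   0.6  0.4] tilt [ 0.002 -0.002 -1.   ]
-> x 0.007 y 0.145 z 0.004 spin -0.006  dist 0.146
```

Request:
play_rows([
  {"x": 0.004, "y": 0.035, "z": 0.002, "spin": -0.006},
  {"x": 0.007, "y": 0.07, "z": 0.004, "spin": -0.006},
  {"x": 0.007, "y": 0.105, "z": 0.004, "spin": -0.006},
  {"x": 0.007, "y": 0.13, "z": 0.004, "spin": -0.006},
  {"x": 0.007, "y": 0.145, "z": 0.004, "spin": -0.006},
])

```text
time: 2.5
tool_pos: [0.5391, 0.046, 0.0539]
eef_rot: [[0.068, -0.001, -0.998], [0.998, -0.002, 0.068], [-0.002, -1.0, 0.001]]
wrist_force: [-0.5, 0.7, -0.2]
width: 0.0502
```

Request:
play_rows([
  {"x": 0, "y": 0, "z": 0, "spin": 0},
  {"x": 0, "y": 0, "z": 0, "spin": 0},
  {"x": 0, "y": 0, "z": 0, "spin": 0},
  {"x": 0, "y": 0, "z": 0, "spin": 0},
  {"x": 0, "y": 0, "z": 0, "spin": 0},
], grip=0.008)

```text
time: 3.0
tool_pos: [0.5402, 0.0489, 0.0548]
eef_rot: [[0.071, 0.002, -0.997], [0.997, 0.003, 0.071], [0.003, -1.0, -0.002]]
wrist_force: [1.1, 8.5, -8.2]
width: 0.0132
```

```bash
python3 mv.py L -0.259 0 0.056
```

```text
t 3.0 pos [0.5402 0.0489 0.0548] yaw 1.500 q6 -1.49 w 0.0132 F [ 1.1  8.5 -8.2] tilt [ 0.002  0.003 -1.   ]
-> x -0.004 y -0.001 z 0.110 spin -0.003  dist 0.110
```

Request:
play_rows([
  {"x": 0, "y": 0, "z": 0.02, "spin": 0},
  {"x": 0, "y": 0, "z": 0.045, "spin": 0},
  {"x": 0, "y": 0, "z": 0.07, "spin": 0},
  {"x": 0, "y": 0, "z": 0.092, "spin": 0},
  {"x": 0, "y": 0, "z": 0.108, "spin": 0},
])

```text
time: 3.5
tool_pos: [0.4369, 0.057, 0.0552]
eef_rot: [[0.072, 0.017, -0.997], [0.997, 0.004, 0.072], [0.005, -1.0, -0.017]]
wrist_force: [30.6, -1.3, -43.9]
width: 0.0129
```

Request:
play_rows([
  {"x": 0, "y": 0, "z": 0.002, "spin": 0},
  {"x": 0, "y": 0, "z": 0.002, "spin": 0},
])

```text
time: 3.7
tool_pos: [0.437, 0.057, 0.0553]
eef_rot: [[0.072, 0.025, -0.997], [0.997, 0.003, 0.072], [0.005, -1.0, -0.024]]
wrist_force: [8.1, -0.1, -21.1]
width: 0.0131
```

```bash
python3 mv.py L -0.259 0 0.056; python3 - <<'E'
from h import *
c=cam("top");cv2.imwrite("pics/top2.png",c["bgr"])
E
```

```text
t 3.7 pos [0.437  0.057  0.0553] yaw 1.499 q6 -1.47 w 0.0131 F [  8.1  -0.1 -21.1] tilt [ 0.025  0.003 -1.   ]
-> x -0.005 y -0.001 z 0.006 spin -0.004  dist 0.008
```

View pics/top2.png

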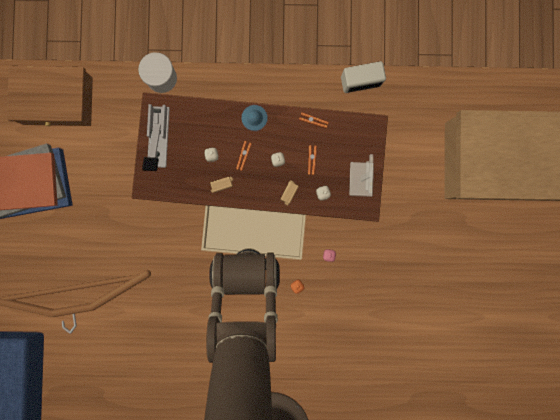

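The tray is out, with its front edge in top running from (203,250) to (303,259). I'll release and lift.

Request:
play_rows([
  {"x": 0, "y": 0, "z": -0.003, "spin": 0},
  {"x": 0, "y": 0, "z": -0.003, "spin": 0},
  {"x": 0, "y": 0, "z": -0.003, "spin": 0},
  {"x": 0, "y": 0, "z": -0.003, "spin": 0},
], grip=0.05)

```text
time: 4.15
tool_pos: [0.4409, 0.0569, 0.0563]
eef_rot: [[0.072, 0.026, -0.997], [0.997, 0.004, 0.072], [0.005, -1.0, -0.026]]
wrist_force: [0.3, 0.3, 0.6]
width: 0.0498
```

Request:
play_rows([
  {"x": 0, "y": -0.03, "z": 0, "spin": 0},
  {"x": 0, "y": -0.07, "z": 0, "spin": 0},
  {"x": 0, "y": -0.11, "z": 0, "spin": 0},
  {"x": 0, "y": -0.14, "z": 0, "spin": 0},
])

```text
time: 4.55
tool_pos: [0.4382, 0.0565, 0.1992]
eef_rot: [[0.072, 0.029, -0.997], [0.997, 0.004, 0.072], [0.006, -1.0, -0.029]]
wrist_force: [2.0, 0.3, 0.1]
width: 0.05
```

```bash
python3 - <<'E'
from h import *
c=cam("top");cv2.imwrite("pics/top3.png",cv2.resize(c["bgr"][85:305,120:400],None,fx=2.7,fy=2.7,interpolation=cv2.INTER_CUBIC))
for n,u,v in [("frontL",203,251),("frontR",303,259)]: print(n,led(onz(c,u,v,.052)))
E
python3 mv.py W 0.6031 -0.1158 0.2 1.503
```

```text
frontL [-0.24054797  0.12324309]
frontR [-0.23915522 -0.12578055]
t 4.6 pos [0.4415 0.0566 0.204 ] yaw 1.499 q6 -1.47 w 0.0500 F [1.5 0.6 2.8] tilt [ 0.038  0.004 -0.999]
-> x -0.160 y 0.009 z -0.173 spin -0.004  dist 0.236
```

View pics/top3.png

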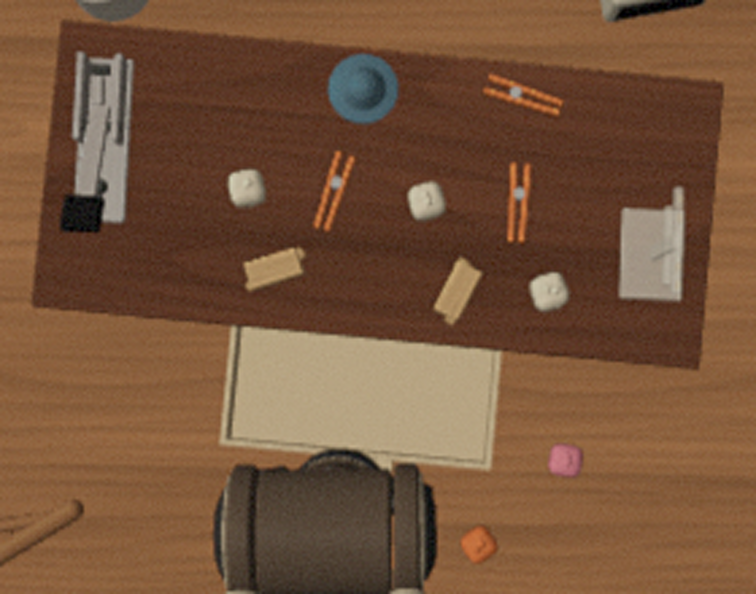

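```bash
python3 - <<'E'
from h import *
c=cam("top"); g=cv2.resize(c["bgr"],None,fx=6,fy=6,interpolation=cv2.INTER_CUBIC).max(2)
_,m=cv2.threshold(g,125,255,0)
for n,u,v,z in [("ballL",211,154,.115),("ballM",277.6,159,.115),("ballR",323,192.8,.115),("chipL",221,184,.11),("chipM",289,193,.11)]:
    k=np.zeros_like(m);cv2.circle(k,(int(u*6+3),int(v*6+3)),90,255,-1)
    cs,_=cv2.findContours(m&k,cv2.RETR_EXTERNAL,cv2.CHAIN_APPROX_NONE);q=max(cs,key=cv2.contourArea)
    b=cv2.boxPoints(cv2.minAreaRect(q)); P=[onz(c,(x-2.5)/6,(y-2.5)/6,z) for x,y in b]
    for i in(0,1): d=P[i+1]-P[i]; print(n,"len %.3f yaw %.3f"%(np.linalg.norm(d),np.arctan2(d[1],d[0])%np.pi),end=" ")
    print(sum(P)/4, led(sum(P)/4))
E
python3 mv.py W 0.6031 -0.1158 0.2 1.503
```

```text
ballL len 0.029 yaw 1.821 ballL len 0.030 yaw 0.252 [0.6913226  0.15460531 0.115     ] [-0.00577425  0.11946388]
ballM len 0.030 yaw 1.850 ballM len 0.030 yaw 0.276 [ 0.68285714 -0.00501467  0.115     ] [-0.00338609 -0.04036258]
ballR len 0.031 yaw 1.872 ballR len 0.031 yaw 0.296 [ 0.60376048 -0.11476363  0.115     ] [-0.0748512  -0.15522708]
chipL len 0.058 yaw 1.896 chipL len 0.026 yaw 0.325 [0.62073231 0.1273927  0.11      ] [-0.07435471  0.08752277]
chipM len 0.057 yaw 2.683 chipM len 0.025 yaw 1.111 [ 0.60267215 -0.03396602  0.11      ] [-0.08142111 -0.07468967]
t 4.7 pos [0.4413 0.0566 0.2018] yaw 1.499 q6 -1.47 w 0.0496 F [ 0.  -0.3 -0.4] tilt [ 0.038  0.004 -0.999]
-> x -0.160 y 0.007 z -0.174 spin -0.004  dist 0.236
```

Request:
play_rows([
  {"x": -0.032, "y": 0.0, "z": -0.035, "spin": -0.1},
  {"x": -0.064, "y": 0.0, "z": -0.07, "spin": -0.2},
  {"x": -0.096, "y": 0.0, "z": -0.105, "spin": -0.3},
  {"x": -0.128, "y": 0.0, "z": -0.14, "spin": -0.37},
  {"x": -0.16, "y": 0.0, "z": -0.174, "spin": -0.37},
])

```text
time: 5.15
tool_pos: [0.6038, -0.1169, 0.2061]
eef_rot: [[-0.294, 0.036, -0.955], [0.956, 0.004, -0.294], [-0.006, -0.999, -0.036]]
wrist_force: [0.7, 0.0, 1.1]
width: 0.05
```

```bash
python3 mv.py W 0.6035 -0.1152 0.106 1.87
```

```text
t 5.2 pos [ 0.6038 -0.1169  0.2061] yaw 1.870 q6 -2.15 w 0.0500 F [0.7 0.  1.1] tilt [ 0.036  0.004 -0.999]
-> x 0.002 y 0.100 z 0.003 spin -0.000  dist 0.100
```

Request:
play_rows([
  {"x": 0.002, "y": 0.03, "z": 0.002, "spin": 0},
  {"x": 0.002, "y": 0.06, "z": 0.003, "spin": 0},
  {"x": 0.002, "y": 0.085, "z": 0.003, "spin": 0},
  {"x": 0.002, "y": 0.098, "z": 0.003, "spin": 0},
  {"x": 0.002, "y": 0.098, "z": 0.003, "spin": 0},
])

```text
time: 5.65
tool_pos: [0.6014, -0.1147, 0.1048]
eef_rot: [[-0.295, 0.03, -0.955], [0.956, 0.006, -0.294], [-0.003, -1.0, -0.031]]
wrist_force: [0.6, 0.5, 0.5]
width: 0.0501
```

Request:
play_rows([
  {"x": 0, "y": 0, "z": 0, "spin": 0},
  {"x": 0, "y": 0, "z": 0, "spin": 0},
  {"x": 0, "y": 0, "z": 0, "spin": 0},
  {"x": 0, "y": 0, "z": 0, "spin": 0},
], grip=0.02)

```text
time: 6.05
tool_pos: [0.6021, -0.1148, 0.106]
eef_rot: [[-0.295, 0.032, -0.955], [0.956, 0.006, -0.295], [-0.004, -0.999, -0.032]]
wrist_force: [0.6, -0.9, -0.4]
width: 0.0286
```

```bash
python3 mv.py L -0.185 -0.09 0.15 1.503
```

```text
t 6.0 pos [ 0.6021 -0.1148  0.106 ] yaw 1.870 q6 -2.15 w 0.0286 F [ 0.6 -0.9 -0.4] tilt [ 0.032  0.006 -0.999]
-> x 0.100 y -0.047 z 0.076 spin 0.367  dist 0.134
```

Request:
play_rows([
  {"x": 0, "y": -0.035, "z": 0, "spin": 0},
  {"x": 0.03, "y": -0.05, "z": 0.02, "spin": 0.1},
  {"x": 0.06, "y": -0.05, "z": 0.04, "spin": 0.2},
  {"x": 0.085, "y": -0.05, "z": 0.06, "spin": 0.3},
  {"x": 0.1, "y": -0.03, "z": 0.076, "spin": 0.367},
])

```text
time: 6.55
tool_pos: [0.5002, -0.041, 0.136]
eef_rot: [[0.07, 0.039, -0.997], [0.998, 0.005, 0.07], [0.007, -0.999, -0.038]]
wrist_force: [0.7, 0.6, -0.5]
width: 0.0291
```

```bash
python3 mv.py L -0.185 -0.09 0.062 1.503
```

```text
t 6.5 pos [ 0.5002 -0.041   0.136 ] yaw 1.501 q6 -1.69 w 0.0291 F [ 0.7  0.6 -0.5] tilt [ 0.039  0.005 -0.999]
-> x -0.002 y 0.074 z 0.005 spin -0.002  dist 0.074
```

Request:
play_rows([
  {"x": -0.002, "y": 0.03, "z": 0.005, "spin": 0},
  {"x": -0.002, "y": 0.06, "z": 0.005, "spin": 0},
  {"x": -0.002, "y": 0.074, "z": 0.005, "spin": 0},
  {"x": -0.002, "y": 0.074, "z": 0.005, "spin": 0},
])

```text
time: 6.95
tool_pos: [0.4963, -0.042, 0.0602]
eef_rot: [[0.07, 0.035, -0.997], [0.998, 0.005, 0.07], [0.008, -0.999, -0.034]]
wrist_force: [0.7, 0.1, -0.6]
width: 0.0288
```

Request:
play_rows([
  {"x": 0, "y": 0, "z": 0, "spin": 0},
  {"x": 0, "y": 0, "z": 0, "spin": 0},
  {"x": 0, "y": -0.02, "z": 0, "spin": 0},
  {"x": 0, "y": -0.06, "z": 0, "spin": 0},
  {"x": 0, "y": -0.1, "z": 0, "spin": 0},
], grip=0.045)

```text
time: 7.45
tool_pos: [0.4929, -0.0427, 0.1619]
eef_rot: [[0.07, 0.035, -0.997], [0.997, 0.005, 0.07], [0.008, -0.999, -0.034]]
wrist_force: [0.3, -1.0, 0.3]
width: 0.0449
```

```bash
python3 mv.py W 0.6027 -0.0342 0.18 1.111;python3 - <<'E'
from h import *
c=cam("top");cv2.imwrite("pics/top4.png",cv2.resize(c["bgr"][85:305,120:400],None,fx=2.7,fy=2.7,interpolation=cv2.INTER_CUBIC))
E
```

```text
t 7.5 pos [ 0.4929 -0.0427  0.1619] yaw 1.501 q6 -1.69 w 0.0449 F [ 0.3 -1.   0.3] tilt [ 0.035  0.005 -0.999]
-> x 0.016 y -0.014 z -0.110 spin 0.390  dist 0.112
```

View pics/top4.png

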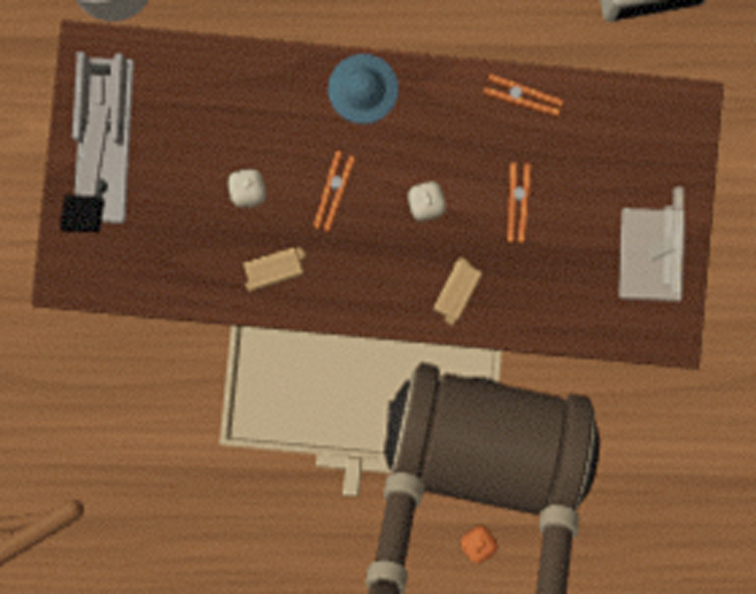

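Ball R is off the ledge; the arm hides where it landed. The other items haven't moved. Next is chip M.

Request:
play_rows([
  {"x": 0.004, "y": -0.01, "z": -0.03, "spin": 0.1},
  {"x": 0.008, "y": -0.014, "z": -0.06, "spin": 0.2},
  {"x": 0.012, "y": -0.014, "z": -0.09, "spin": 0.3},
  {"x": 0.016, "y": -0.014, "z": -0.11, "spin": 0.39},
  {"x": 0.016, "y": -0.014, "z": -0.11, "spin": 0.39},
], grip=0.05)

```text
time: 8.0
tool_pos: [0.6118, -0.0354, 0.191]
eef_rot: [[0.443, 0.054, -0.895], [0.896, 0.002, 0.444], [0.026, -0.999, -0.047]]
wrist_force: [-0.3, -0.1, -0.1]
width: 0.0502
```

```bash
python3 mv.py W 0.6027 -0.0342 0.105 1.111
```

```text
t 8.0 pos [ 0.6118 -0.0354  0.191 ] yaw 1.111 q6 -1.25 w 0.0502 F [-0.3 -0.1 -0.1] tilt [ 0.054  0.002 -0.999]
-> x -0.005 y 0.085 z 0.013 spin 0.000  dist 0.087
```

Request:
play_rows([
  {"x": -0.005, "y": 0.03, "z": 0.01, "spin": 0},
  {"x": -0.005, "y": 0.06, "z": 0.013, "spin": 0},
  {"x": -0.005, "y": 0.078, "z": 0.013, "spin": 0},
  {"x": -0.005, "y": 0.084, "z": 0.013, "spin": 0},
  {"x": -0.005, "y": 0.084, "z": 0.013, "spin": 0},
])

```text
time: 8.5
tool_pos: [0.6014, -0.034, 0.1059]
eef_rot: [[0.443, 0.052, -0.895], [0.896, 0.003, 0.444], [0.025, -0.999, -0.045]]
wrist_force: [0.8, -0.0, 0.0]
width: 0.0499
```

Request:
play_rows([
  {"x": 0, "y": 0, "z": 0, "spin": 0},
  {"x": 0, "y": 0, "z": 0, "spin": 0},
  {"x": 0, "y": 0, "z": 0, "spin": 0},
  {"x": 0, "y": 0, "z": 0, "spin": 0},
], grip=0.015)

```text
time: 8.9
tool_pos: [0.6029, -0.0342, 0.1079]
eef_rot: [[0.443, 0.055, -0.895], [0.896, 0.002, 0.443], [0.026, -0.998, -0.049]]
wrist_force: [-0.7, -1.0, 6.0]
width: 0.0223
```

```bash
python3 mv.py L -0.185 -0.035 0.15 1.503
```

```text
t 8.9 pos [ 0.6029 -0.0342  0.1079] yaw 1.112 q6 -1.25 w 0.0223 F [-0.7 -1.   6. ] tilt [ 0.055  0.002 -0.998]
-> x -0.002 y -0.048 z 0.109 spin -0.391  dist 0.119
```

Request:
play_rows([
  {"x": 0, "y": -0.03, "z": 0, "spin": 0},
  {"x": 0, "y": -0.045, "z": 0.025, "spin": -0.1},
  {"x": 0, "y": -0.045, "z": 0.06, "spin": -0.2},
  {"x": -0.001, "y": -0.045, "z": 0.09, "spin": -0.3},
  {"x": -0.002, "y": -0.03, "z": 0.109, "spin": -0.391},
])

```text
time: 9.4
tool_pos: [0.5023, 0.013, 0.1339]
eef_rot: [[0.064, 0.058, -0.996], [0.998, 0.002, 0.064], [0.006, -0.998, -0.058]]
wrist_force: [0.4, 0.3, 0.2]
width: 0.023
```

```bash
python3 mv.py L -0.185 -0.035 0.06 1.503
```

```text
t 9.4 pos [0.5023 0.013  0.1339] yaw 1.507 q6 -1.58 w 0.0230 F [0.4 0.3 0.2] tilt [ 0.058  0.002 -0.998]
-> x -0.001 y 0.074 z 0.005 spin 0.004  dist 0.074
```

Request:
play_rows([
  {"x": -0.001, "y": 0.03, "z": 0.005, "spin": 0},
  {"x": -0.001, "y": 0.06, "z": 0.005, "spin": 0},
  {"x": -0.001, "y": 0.074, "z": 0.005, "spin": 0},
  {"x": -0.001, "y": 0.074, "z": 0.005, "spin": 0},
])

```text
time: 9.8
tool_pos: [0.4997, 0.0125, 0.0578]
eef_rot: [[0.064, 0.054, -0.997], [0.998, 0.002, 0.064], [0.006, -0.999, -0.053]]
wrist_force: [0.0, 0.6, -0.8]
width: 0.0221
```

Request:
play_rows([
  {"x": 0, "y": 0, "z": 0, "spin": 0},
  {"x": 0, "y": 0, "z": 0, "spin": 0},
  {"x": 0, "y": -0.02, "z": 0, "spin": 0},
  {"x": 0, "y": -0.06, "z": 0, "spin": 0},
  {"x": 0, "y": -0.1, "z": 0, "spin": 0},
], grip=0.04)

```text
time: 10.3
tool_pos: [0.4943, 0.0122, 0.1594]
eef_rot: [[0.064, 0.054, -0.997], [0.998, 0.002, 0.064], [0.006, -0.999, -0.054]]
wrist_force: [0.5, 0.1, 0.4]
width: 0.04
```

```bash
python3 mv.py W 0.6207 0.1277 0.18 1.896; python3 mv.py W 0.6207 0.1277 0.18 0.325
```

```text
t 10.3 pos [0.4943 0.0122 0.1594] yaw 1.507 q6 -1.58 w 0.0400 F [0.5 0.1 0.4] tilt [ 0.054  0.002 -0.999]
-> x 0.123 y -0.013 z -0.120 spin -0.389  dist 0.172
t 10.3 pos [0.4943 0.0122 0.1594] yaw 1.507 q6 -1.58 w 0.0400 F [0.5 0.1 0.4] tilt [ 0.054  0.002 -0.999]
-> x 0.123 y -0.013 z -0.120 spin 1.182  dist 0.172
```

Request:
play_rows([
  {"x": 0.02, "y": -0.013, "z": -0.02, "spin": 0.14},
  {"x": 0.045, "y": -0.013, "z": -0.045, "spin": 0.28},
  {"x": 0.07, "y": -0.013, "z": -0.07, "spin": 0.42},
  {"x": 0.095, "y": -0.013, "z": -0.095, "spin": 0.56},
  {"x": 0.115, "y": -0.013, "z": -0.112, "spin": 0.7},
], grip=0.05)

```text
time: 10.8
tool_pos: [0.6152, 0.1212, 0.1814]
eef_rot: [[0.695, 0.058, -0.717], [0.718, 0.003, 0.696], [0.043, -0.998, -0.04]]
wrist_force: [0.8, 0.3, -0.3]
width: 0.05
```

```bash
python3 mv.py W 0.6207 0.1277 0.18 0.325;python3 - <<'E'
from h import *
c=cam("top");cv2.imwrite("pics/top5.png",cv2.resize(c["bgr"][85:305,120:400],None,fx=2.7,fy=2.7,interpolation=cv2.INTER_CUBIC))
E
```

```text
t 10.8 pos [0.6152 0.1212 0.1814] yaw 0.802 q6 -0.67 w 0.0500 F [ 0.8  0.3 -0.3] tilt [ 0.058  0.003 -0.998]
-> x 0.008 y 0.002 z 0.001 spin 0.477  dist 0.009
```

View pics/top5.png

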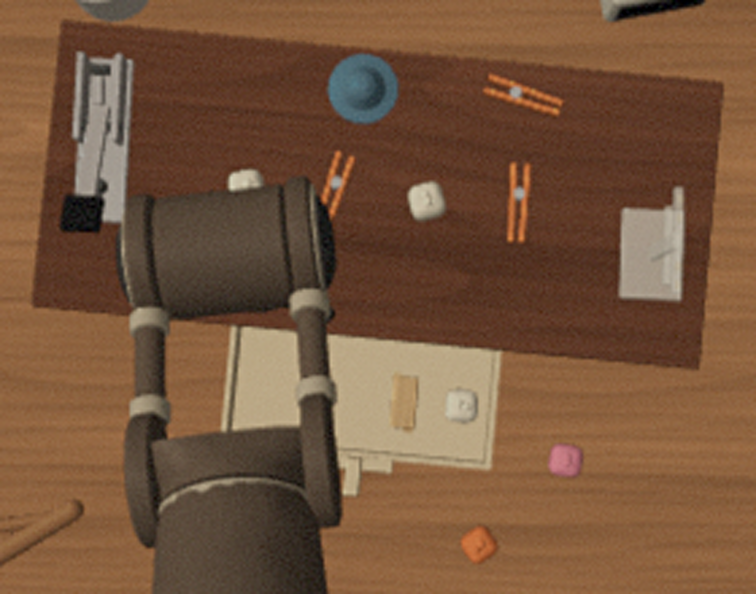

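The picture shows a ball at zoom (461,405) and a chip at (404,400), both in the tray. Next is chip L.

Request:
play_rows([
  {"x": 0.008, "y": 0.0, "z": 0.001, "spin": 0.14},
  {"x": 0.008, "y": 0.002, "z": 0.001, "spin": 0.28},
  {"x": 0.008, "y": 0.002, "z": 0.001, "spin": 0.4},
  {"x": 0.008, "y": 0.002, "z": 0.001, "spin": 0.477},
  {"x": 0.008, "y": 0.002, "z": 0.001, "spin": 0.477},
])

```text
time: 11.35
tool_pos: [0.6235, 0.1303, 0.1817]
eef_rot: [[0.947, 0.065, -0.315], [0.316, 0.006, 0.949], [0.063, -0.998, -0.015]]
wrist_force: [0.1, -1.0, -0.0]
width: 0.0502
```

```bash
python3 mv.py W 0.6207 0.1277 0.105 0.325
```

```text
t 11.3 pos [0.6235 0.1303 0.1817] yaw 0.322 q6 -0.18 w 0.0502 F [ 0.1 -1.  -0. ] tilt [ 0.065  0.006 -0.998]
-> x -0.008 y 0.076 z -0.000 spin -0.003  dist 0.077
```

Request:
play_rows([
  {"x": -0.004, "y": 0.03, "z": 0, "spin": 0},
  {"x": -0.008, "y": 0.055, "z": 0, "spin": 0},
  {"x": -0.008, "y": 0.068, "z": 0, "spin": 0},
  {"x": -0.008, "y": 0.074, "z": 0, "spin": 0},
  {"x": -0.008, "y": 0.074, "z": 0, "spin": 0},
])

```text
time: 11.85
tool_pos: [0.6207, 0.1281, 0.1071]
eef_rot: [[0.947, 0.064, -0.316], [0.316, 0.006, 0.949], [0.063, -0.998, -0.015]]
wrist_force: [-0.6, 1.7, -1.2]
width: 0.05
```

Request:
play_rows([
  {"x": 0, "y": 0, "z": 0, "spin": 0},
  {"x": 0, "y": 0, "z": 0, "spin": 0},
  {"x": 0, "y": 0, "z": 0, "spin": 0},
  {"x": 0, "y": 0, "z": 0, "spin": 0},
], grip=0.015)

```text
time: 12.25
tool_pos: [0.6223, 0.1284, 0.109]
eef_rot: [[0.946, 0.068, -0.316], [0.316, 0.007, 0.949], [0.066, -0.998, -0.015]]
wrist_force: [0.8, 0.6, 5.1]
width: 0.0225
```

```bash
python3 mv.py L -0.185 0.04 0.15 1.0
```

```text
t 12.2 pos [0.6223 0.1284 0.109 ] yaw 0.323 q6 -0.18 w 0.0225 F [0.8 0.6 5.1] tilt [ 0.068  0.007 -0.998]
-> x -0.119 y -0.049 z -0.003 spin -0.677  dist 0.129
```

Request:
play_rows([
  {"x": 0, "y": -0.03, "z": 0, "spin": 0},
  {"x": -0.03, "y": -0.05, "z": 0, "spin": -0.14},
  {"x": -0.06, "y": -0.05, "z": 0, "spin": -0.28},
  {"x": -0.09, "y": -0.05, "z": 0, "spin": -0.42},
  {"x": -0.119, "y": -0.045, "z": -0.003, "spin": -0.56},
])

```text
time: 12.75
tool_pos: [0.5067, 0.0875, 0.1466]
eef_rot: [[0.629, 0.069, -0.774], [0.776, 0.007, 0.631], [0.049, -0.998, -0.049]]
wrist_force: [0.3, 0.4, -0.4]
width: 0.0223
```

```bash
python3 mv.py L -0.185 0.04 0.062 1.4
```

```text
t 12.8 pos [0.5067 0.0875 0.1466] yaw 0.890 q6 -0.80 w 0.0223 F [ 0.3  0.4 -0.4] tilt [ 0.069  0.007 -0.998]
-> x -0.004 y 0.084 z 0.004 spin -0.510  dist 0.085
```

Request:
play_rows([
  {"x": -0.004, "y": 0.02, "z": 0.004, "spin": -0.13},
  {"x": -0.004, "y": 0.04, "z": 0.004, "spin": -0.26},
  {"x": -0.004, "y": 0.065, "z": 0.004, "spin": -0.39},
  {"x": -0.004, "y": 0.082, "z": 0.004, "spin": -0.51},
  {"x": -0.004, "y": 0.084, "z": 0.004, "spin": -0.51},
])

```text
time: 13.25
tool_pos: [0.5044, 0.0873, 0.0601]
eef_rot: [[0.171, 0.064, -0.983], [0.985, 0.006, 0.172], [0.017, -0.998, -0.062]]
wrist_force: [-0.8, -0.2, -0.3]
width: 0.0225
```

Request:
play_rows([
  {"x": 0, "y": 0, "z": 0, "spin": 0},
  {"x": 0, "y": 0, "z": 0, "spin": 0},
  {"x": 0, "y": -0.02, "z": 0, "spin": 0},
  {"x": 0, "y": -0.06, "z": 0, "spin": 0},
  {"x": 0, "y": -0.1, "z": 0, "spin": 0},
], grip=0.045)

```text
time: 13.75
tool_pos: [0.4978, 0.0866, 0.1615]
eef_rot: [[0.172, 0.064, -0.983], [0.985, 0.006, 0.173], [0.017, -0.998, -0.061]]
wrist_force: [1.2, -0.0, 0.2]
width: 0.0452
```

```bash
python3 mv.py W 0.6911 0.154 0.18 1.821
```

```text
t 13.8 pos [0.4978 0.0866 0.1615] yaw 1.398 q6 -1.31 w 0.0452 F [ 1.2 -0.   0.2] tilt [ 0.064  0.006 -0.998]
-> x 0.100 y -0.006 z -0.180 spin -0.423  dist 0.206
```

Request:
play_rows([
  {"x": 0.02, "y": -0.01, "z": -0.036, "spin": -0.1},
  {"x": 0.04, "y": -0.01, "z": -0.072, "spin": -0.2},
  {"x": 0.06, "y": -0.006, "z": -0.108, "spin": -0.3},
  {"x": 0.08, "y": -0.006, "z": -0.144, "spin": -0.423},
  {"x": 0.1, "y": -0.006, "z": -0.175, "spin": -0.423},
], grip=0.05)

```text
time: 14.25
tool_pos: [0.689, 0.1553, 0.1818]
eef_rot: [[-0.247, 0.066, -0.967], [0.969, 0.007, -0.247], [-0.01, -0.998, -0.066]]
wrist_force: [0.7, 0.5, 0.6]
width: 0.0498
```

```bash
python3 mv.py W 0.6911 0.154 0.106 1.821;python3 - <<'E'
from h import *
c=cam("scene");cv2.imwrite("pics/sc5.png",c["bgr"])
E
```

```text
t 14.2 pos [0.689  0.1553 0.1818] yaw 1.820 q6 -1.66 w 0.0498 F [0.7 0.5 0.6] tilt [ 0.066  0.007 -0.998]
-> x -0.001 y 0.076 z 0.003 spin -0.001  dist 0.076
```

View pics/sc5.png

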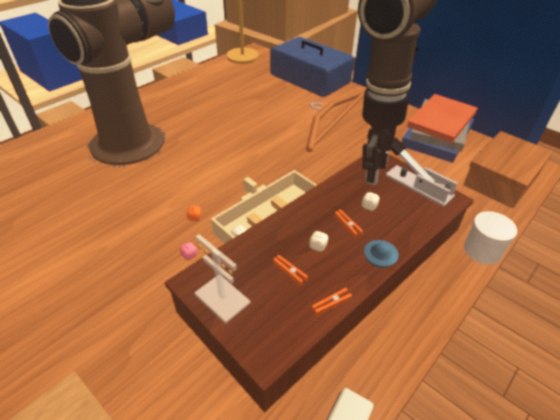

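The scene view shows chips and a ball in the tray at (282,202), (257,217) and (238,231). Balls remain on the ledge at (371,201) and (319,241), and the gripper is above ball L. Descending.

Request:
play_rows([
  {"x": -0.001, "y": 0.03, "z": 0.003, "spin": 0},
  {"x": -0.001, "y": 0.055, "z": 0.003, "spin": 0},
  {"x": -0.001, "y": 0.07, "z": 0.003, "spin": 0},
  {"x": -0.001, "y": 0.075, "z": 0.003, "spin": 0},
  {"x": -0.001, "y": 0.075, "z": 0.003, "spin": 0},
])

```text
time: 14.8
tool_pos: [0.6971, 0.1566, 0.1072]
eef_rot: [[-0.245, 0.074, -0.967], [0.969, 0.009, -0.245], [-0.009, -0.997, -0.074]]
wrist_force: [0.1, 0.5, 0.3]
width: 0.0503
```

Request:
play_rows([
  {"x": 0, "y": 0, "z": 0, "spin": 0},
  {"x": 0, "y": 0, "z": 0, "spin": 0},
  {"x": 0, "y": 0, "z": 0, "spin": 0},
  {"x": 0, "y": 0, "z": 0, "spin": 0},
], grip=0.02)

```text
time: 15.2
tool_pos: [0.6985, 0.1568, 0.1095]
eef_rot: [[-0.245, 0.077, -0.966], [0.969, 0.01, -0.245], [-0.009, -0.997, -0.078]]
wrist_force: [-1.0, -0.6, 6.2]
width: 0.0286
```

```bash
python3 mv.py L -0.185 0.09 0.16 1.503
```

```text
t 15.2 pos [0.6985 0.1568 0.1095] yaw 1.818 q6 -1.66 w 0.0286 F [-1.  -0.6  6.2] tilt [ 0.077  0.01  -0.997]
-> x 0.027 y -0.065 z 0.182 spin 0.315  dist 0.196
```

Request:
play_rows([
  {"x": 0, "y": -0.035, "z": 0.0, "spin": 0},
  {"x": 0.005, "y": -0.05, "z": 0.03, "spin": 0.08},
  {"x": 0.012, "y": -0.05, "z": 0.07, "spin": 0.16},
  {"x": 0.018, "y": -0.055, "z": 0.11, "spin": 0.24},
  {"x": 0.024, "y": -0.06, "z": 0.15, "spin": 0.315},
])

```text
time: 15.7
tool_pos: [0.5409, 0.1424, 0.1571]
eef_rot: [[0.07, 0.076, -0.995], [0.997, 0.01, 0.071], [0.015, -0.997, -0.076]]
wrist_force: [-0.6, 0.6, -0.3]
width: 0.0289
```

```bash
python3 mv.py L -0.185 0.09 0.062 1.503
```

```text
t 15.7 pos [0.5409 0.1424 0.1571] yaw 1.501 q6 -1.32 w 0.0289 F [-0.6  0.6 -0.3] tilt [ 0.076  0.01  -0.997]
-> x -0.009 y 0.092 z 0.037 spin -0.002  dist 0.100
```

Request:
play_rows([
  {"x": -0.007, "y": 0.0, "z": 0.02, "spin": 0},
  {"x": -0.014, "y": 0.03, "z": 0.037, "spin": 0},
  {"x": -0.014, "y": 0.06, "z": 0.037, "spin": 0},
  {"x": -0.014, "y": 0.088, "z": 0.037, "spin": 0},
  {"x": -0.014, "y": 0.088, "z": 0.037, "spin": 0},
])

```text
time: 16.2
tool_pos: [0.5059, 0.1312, 0.0626]
eef_rot: [[0.07, 0.068, -0.995], [0.997, 0.008, 0.071], [0.013, -0.998, -0.067]]
wrist_force: [-0.7, -0.3, 0.0]
width: 0.0289
```

Request:
play_rows([
  {"x": 0, "y": 0, "z": 0, "spin": 0},
  {"x": 0, "y": 0, "z": 0, "spin": 0},
  {"x": 0, "y": -0.02, "z": 0, "spin": 0},
  {"x": 0, "y": -0.06, "z": 0, "spin": 0},
  {"x": 0, "y": -0.1, "z": 0, "spin": 0},
], grip=0.045)

```text
time: 16.7
tool_pos: [0.4991, 0.1304, 0.1645]
eef_rot: [[0.07, 0.068, -0.995], [0.997, 0.008, 0.071], [0.013, -0.998, -0.068]]
wrist_force: [0.8, -0.5, 0.1]
width: 0.0449
```

```bash
python3 mv.py W 0.6825 -0.0055 0.18 1.85;python3 - <<'E'
from h import *
c=cam("top");cv2.imwrite("pics/top6.png",cv2.resize(c["bgr"][85:305,120:400],None,fx=2.7,fy=2.7,interpolation=cv2.INTER_CUBIC))
E
```

```text
t 16.7 pos [0.4991 0.1304 0.1645] yaw 1.501 q6 -1.32 w 0.0449 F [ 0.8 -0.5  0.1] tilt [ 0.068  0.008 -0.998]
-> x -0.123 y -0.004 z -0.193 spin -0.349  dist 0.229
```

View pics/top6.png

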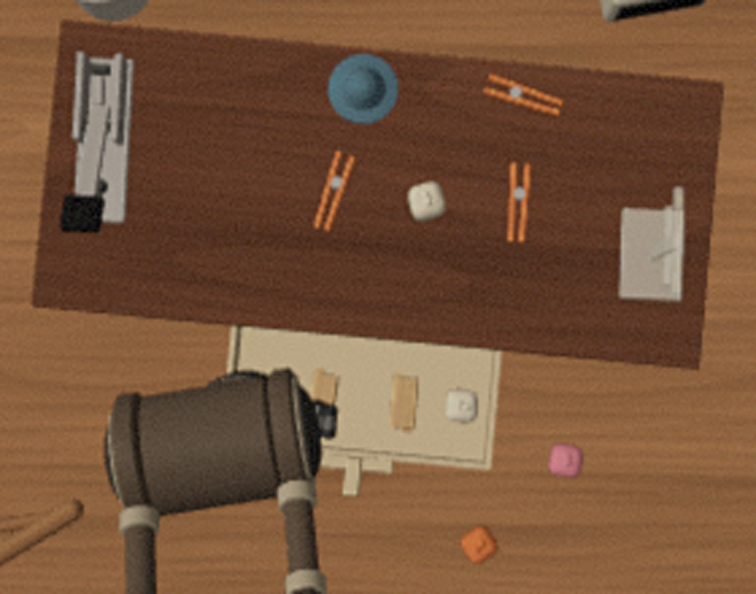

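Only ball M is left on the ledge, at zoom (426,200). The chips and the right ball are in the tray, and the arm hides the left ball.

Request:
play_rows([
  {"x": -0.025, "y": -0.01, "z": -0.039, "spin": -0.09},
  {"x": -0.05, "y": -0.01, "z": -0.078, "spin": -0.18},
  {"x": -0.075, "y": -0.006, "z": -0.117, "spin": -0.27},
  {"x": -0.1, "y": -0.004, "z": -0.155, "spin": -0.349},
  {"x": -0.122, "y": -0.004, "z": -0.19, "spin": -0.349},
], grip=0.05)

```text
time: 17.25
tool_pos: [0.6865, -0.0053, 0.1916]
eef_rot: [[-0.276, 0.085, -0.958], [0.961, 0.01, -0.276], [-0.014, -0.996, -0.084]]
wrist_force: [0.3, 0.1, -0.2]
width: 0.0501
```

```bash
python3 mv.py W 0.6825 -0.0055 0.107 1.85
```

```text
t 17.2 pos [ 0.6865 -0.0053  0.1916] yaw 1.850 q6 -1.94 w 0.0501 F [ 0.3  0.1 -0.2] tilt [ 0.085  0.01  -0.996]
-> x 0.002 y 0.084 z 0.011 spin -0.000  dist 0.085
```

Request:
play_rows([
  {"x": 0.002, "y": 0.03, "z": 0.011, "spin": 0},
  {"x": 0.002, "y": 0.055, "z": 0.011, "spin": 0},
  {"x": 0.002, "y": 0.075, "z": 0.011, "spin": 0},
  {"x": 0.002, "y": 0.083, "z": 0.011, "spin": 0},
  {"x": 0.002, "y": 0.083, "z": 0.011, "spin": 0},
])

```text
time: 17.75
tool_pos: [0.682, -0.0055, 0.1075]
eef_rot: [[-0.276, 0.083, -0.958], [0.961, 0.01, -0.276], [-0.013, -0.996, -0.083]]
wrist_force: [0.7, -0.3, -0.3]
width: 0.0503
```

```bash
python3 mv.py W 0.6825 -0.0055 0.107 1.85
```

```text
t 17.8 pos [ 0.682  -0.0055  0.1075] yaw 1.850 q6 -1.94 w 0.0503 F [ 0.7 -0.3 -0.3] tilt [ 0.083  0.01  -0.996]
-> x -0.000 y 0.001 z -0.000 spin 0.000  dist 0.001
```

Request:
play_rows([
  {"x": 0, "y": 0, "z": 0, "spin": 0},
  {"x": 0, "y": 0, "z": 0, "spin": 0},
  {"x": 0, "y": 0, "z": 0, "spin": 0},
  {"x": 0, "y": 0, "z": 0, "spin": 0},
], grip=0.02)

```text
time: 18.15
tool_pos: [0.6835, -0.0055, 0.1098]
eef_rot: [[-0.276, 0.087, -0.957], [0.961, 0.01, -0.276], [-0.014, -0.996, -0.087]]
wrist_force: [0.0, -0.1, 5.5]
width: 0.0289
```

```bash
python3 mv.py L -0.19 0.0 0.16 1.503
```

```text
t 18.1 pos [ 0.6835 -0.0055  0.1098] yaw 1.850 q6 -1.94 w 0.0289 F [ 0.  -0.1  5.5] tilt [ 0.087  0.01  -0.996]
-> x 0.101 y -0.066 z 0.157 spin 0.347  dist 0.198
```

Request:
play_rows([
  {"x": 0, "y": -0.035, "z": 0.0, "spin": 0},
  {"x": 0.025, "y": -0.055, "z": 0.035, "spin": 0.09},
  {"x": 0.05, "y": -0.06, "z": 0.07, "spin": 0.18},
  {"x": 0.075, "y": -0.06, "z": 0.11, "spin": 0.27},
  {"x": 0.1, "y": -0.06, "z": 0.145, "spin": 0.347},
])

```text
time: 18.65
tool_pos: [0.5097, 0.0504, 0.1555]
eef_rot: [[0.07, 0.087, -0.994], [0.997, 0.01, 0.071], [0.016, -0.996, -0.086]]
wrist_force: [-1.5, 1.1, -0.0]
width: 0.0286
```

```bash
python3 mv.py L -0.185 0.0 0.062 1.503;python3 - <<'E'
from h import *
c=cam("scene");cv2.imwrite("pics/sc7.png",cv2.resize(c["bgr"][120:380,160:490],None,fx=2.3,fy=2.3,interpolation=cv2.INTER_CUBIC))
E
```

```text
t 18.6 pos [0.5097 0.0504 0.1555] yaw 1.501 q6 -1.50 w 0.0286 F [-1.5  1.1 -0. ] tilt [ 0.087  0.01  -0.996]
-> x -0.005 y 0.093 z 0.013 spin -0.002  dist 0.094
```

View pics/sc7.png

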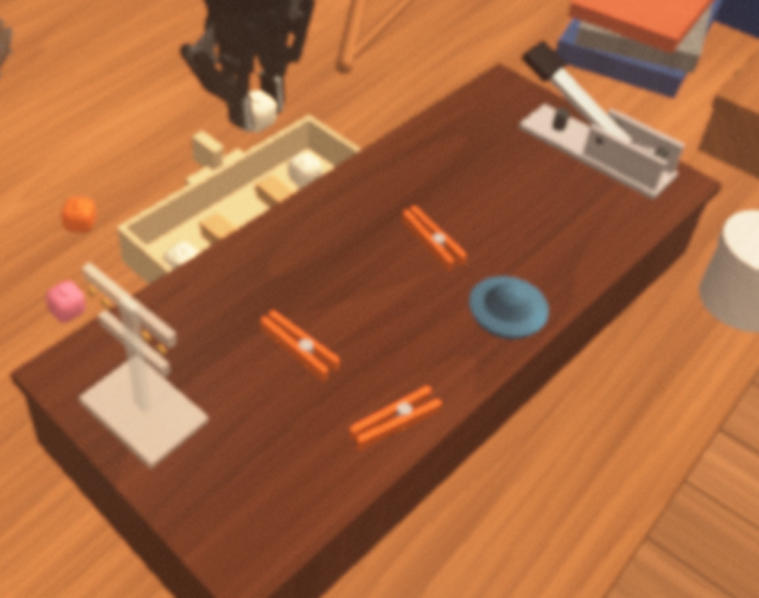

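The last ball is held, at zoom (260,108). Four pieces are in the tray and the ledge is clear of debris. Lowering and releasing.

Request:
play_rows([
  {"x": -0.005, "y": 0.02, "z": 0.013, "spin": 0},
  {"x": -0.005, "y": 0.05, "z": 0.013, "spin": 0},
  {"x": -0.005, "y": 0.08, "z": 0.013, "spin": 0},
  {"x": -0.005, "y": 0.09, "z": 0.013, "spin": 0},
  {"x": -0.005, "y": 0.09, "z": 0.013, "spin": 0},
])

```text
time: 19.2
tool_pos: [0.4908, 0.0492, 0.0591]
eef_rot: [[0.071, 0.067, -0.995], [0.997, 0.012, 0.072], [0.016, -0.998, -0.066]]
wrist_force: [-0.3, -0.6, 1.0]
width: 0.0291
```

Request:
play_rows([
  {"x": 0, "y": 0, "z": 0, "spin": 0},
  {"x": 0, "y": 0, "z": 0, "spin": 0},
  {"x": 0, "y": -0.02, "z": 0, "spin": 0},
  {"x": 0, "y": -0.06, "z": 0, "spin": 0},
  {"x": 0, "y": -0.1, "z": 0, "spin": 0},
], grip=0.045)

```text
time: 19.7
tool_pos: [0.484, 0.048, 0.1606]
eef_rot: [[0.071, 0.067, -0.995], [0.997, 0.012, 0.072], [0.016, -0.998, -0.066]]
wrist_force: [1.0, 0.1, -0.1]
width: 0.0452
```

```bash
python3 mv.py L -0.26 0.0 0.18 1.503;python3 - <<'E'
from h import *
c=cam("scene");cv2.imwrite("pics/sc8.png",cv2.resize(c["bgr"][120:380,160:490],None,fx=2.3,fy=2.3,interpolation=cv2.INTER_CUBIC))
E
```

```text
t 19.7 pos [0.484  0.048  0.1606] yaw 1.500 q6 -1.51 w 0.0452 F [ 1.   0.1 -0.1] tilt [ 0.067  0.012 -0.998]
-> x 0.001 y -0.023 z 0.053 spin -0.003  dist 0.058
```

View pics/sc8.png

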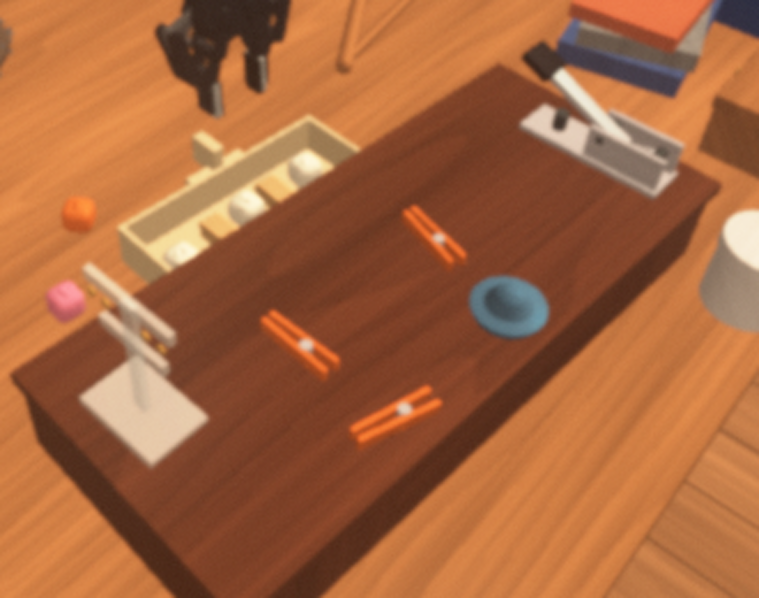

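All five pieces lie in the tray, at zoom (305,168), (272,190), (245,207), (215,230) and (183,255). Next I close the fingers, come down in front of the tab and push it home.

```bash
python3 mv.py L -0.312 0.003 0.16 1.503; python3 mv.py L -0.312 0.003 0.059 1.503
```

```text
t 19.8 pos [0.4892 0.0481 0.1681] yaw 1.500 q6 -1.51 w 0.0451 F [2.2 0.4 3.5] tilt [ 0.08   0.012 -0.997]
-> x 0.003 y -0.001 z 0.112 spin -0.003  dist 0.112
t 19.8 pos [0.4892 0.0481 0.1681] yaw 1.500 q6 -1.51 w 0.0451 F [2.2 0.4 3.5] tilt [ 0.08   0.012 -0.997]
-> x 0.001 y 0.100 z 0.120 spin -0.003  dist 0.156
```

Request:
play_rows([
  {"x": 0.003, "y": 0, "z": 0.035, "spin": 0},
  {"x": 0.003, "y": 0, "z": 0.07, "spin": 0},
  {"x": 0.003, "y": 0, "z": 0.1, "spin": 0},
  {"x": 0.003, "y": 0.0, "z": 0.12, "spin": 0},
  {"x": 0.003, "y": 0.0, "z": 0.12, "spin": 0},
], grip=0.0)

```text
time: 20.25
tool_pos: [0.3677, 0.0598, 0.1587]
eef_rot: [[0.07, 0.08, -0.994], [0.997, 0.012, 0.071], [0.017, -0.997, -0.079]]
wrist_force: [0.3, -0.0, -0.3]
width: 0.0001
```

```bash
python3 mv.py L -0.312 0.003 0.059 1.503
```

```text
t 20.2 pos [0.3677 0.0598 0.1587] yaw 1.501 q6 -1.47 w 0.0001 F [ 0.3 -0.  -0.3] tilt [ 0.08   0.012 -0.997]
-> x -0.002 y 0.100 z -0.002 spin -0.002  dist 0.100
```

Request:
play_rows([
  {"x": -0.002, "y": 0.03, "z": 0.0, "spin": 0},
  {"x": -0.002, "y": 0.06, "z": 0.0, "spin": 0},
  {"x": -0.002, "y": 0.09, "z": 0.0, "spin": 0},
  {"x": -0.002, "y": 0.1, "z": 0.0, "spin": 0},
  {"x": -0.002, "y": 0.1, "z": 0.0, "spin": 0},
])

```text
time: 20.75
tool_pos: [0.3757, 0.0589, 0.0583]
eef_rot: [[0.07, 0.078, -0.994], [0.997, 0.012, 0.071], [0.017, -0.997, -0.077]]
wrist_force: [-0.5, -0.3, -0.3]
width: 0.0001
```

```bash
python3 mv.py L -0.175 0.003 0.059 1.503;python3 - <<'E'
from h import *
c=cam("scene");cv2.imwrite("pics/sc9.png",cv2.resize(c["bgr"][120:380,160:490],None,fx=2.3,fy=2.3,interpolation=cv2.INTER_CUBIC))
E
```

```text
t 20.8 pos [0.3757 0.0589 0.0583] yaw 1.501 q6 -1.48 w 0.0001 F [-0.5 -0.3 -0.3] tilt [ 0.078  0.012 -0.997]
-> x 0.001 y 0.010 z -0.139 spin -0.002  dist 0.139
```

View pics/sc9.png

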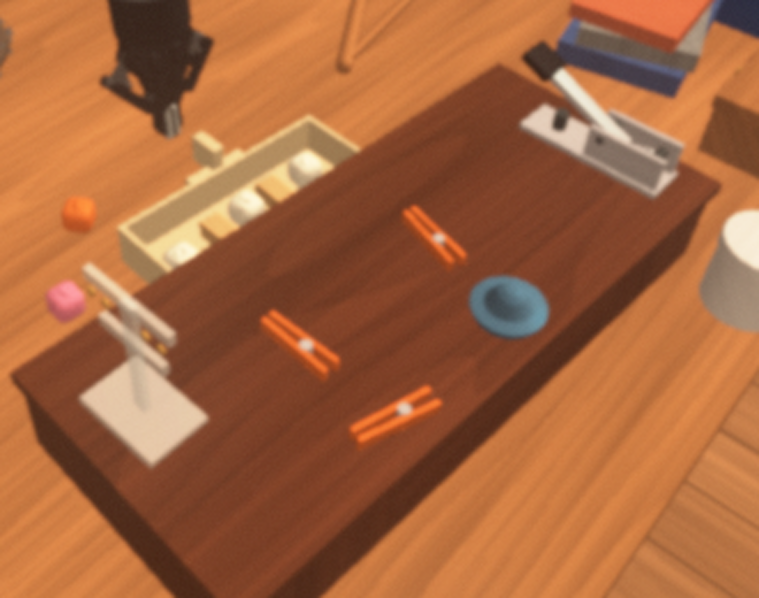

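The closed fingertips are in front of the tab, at zoom (168,125) against the tab at (207,150). Pushing gently.

Request:
play_rows([
  {"x": 0, "y": 0.001, "z": -0.012, "spin": 0},
  {"x": 0, "y": 0.002, "z": -0.024, "spin": 0},
  {"x": 0, "y": 0.003, "z": -0.038, "spin": 0},
  {"x": 0, "y": 0.004, "z": -0.054, "spin": 0},
  {"x": 0, "y": 0.005, "z": -0.07, "spin": 0},
])

```text
time: 21.3
tool_pos: [0.4476, 0.0539, 0.0602]
eef_rot: [[0.07, 0.079, -0.994], [0.997, 0.012, 0.071], [0.017, -0.997, -0.078]]
wrist_force: [-3.0, -0.6, 0.5]
width: 0.0003
```

```bash
python3 mv.py L -0.175 0.003 0.059 1.503
```

```text
t 21.3 pos [0.4476 0.0539 0.0602] yaw 1.501 q6 -1.50 w 0.0003 F [-3.  -0.6  0.5] tilt [ 0.079  0.012 -0.997]
-> x 0.001 y 0.006 z -0.067 spin -0.002  dist 0.067
```

Request:
play_rows([
  {"x": 0, "y": 0.002, "z": -0.014, "spin": 0},
  {"x": 0, "y": 0.003, "z": -0.028, "spin": 0},
  {"x": 0, "y": 0.004, "z": -0.04, "spin": 0},
  {"x": 0, "y": 0.005, "z": -0.052, "spin": 0},
  {"x": 0, "y": 0.006, "z": -0.062, "spin": 0},
])

```text
time: 21.8
tool_pos: [0.5111, 0.0494, 0.0593]
eef_rot: [[0.07, 0.08, -0.994], [0.997, 0.012, 0.071], [0.017, -0.997, -0.079]]
wrist_force: [-1.2, -0.6, 2.0]
width: -0.0003
```

```bash
python3 mv.py L -0.175 0.003 0.059 1.503
```

```text
t 21.8 pos [0.5111 0.0494 0.0593] yaw 1.501 q6 -1.51 w -0.0003 F [-1.2 -0.6  2. ] tilt [ 0.08   0.012 -0.997]
-> x 0.001 y 0.001 z -0.003 spin -0.002  dist 0.004
```

Continuing slowly until the stop shows as a force.

Request:
play_rows([
  {"x": 0, "y": 0.001, "z": -0.003, "spin": 0},
  {"x": 0, "y": 0.001, "z": -0.006, "spin": 0},
  {"x": 0, "y": 0.001, "z": -0.009, "spin": 0},
])

```text
time: 22.1
tool_pos: [0.5155, 0.0491, 0.0579]
eef_rot: [[0.07, 0.069, -0.995], [0.997, 0.012, 0.071], [0.017, -0.998, -0.068]]
wrist_force: [-12.7, 1.2, 11.3]
width: -0.0001
```

Request:
play_rows([
  {"x": 0, "y": 0.0, "z": -0.003, "spin": 0},
  {"x": 0, "y": 0.0, "z": -0.005, "spin": 0},
  {"x": 0, "y": 0.0, "z": -0.006, "spin": 0},
])

```text
time: 22.4
tool_pos: [0.5156, 0.0491, 0.0571]
eef_rot: [[0.07, 0.055, -0.996], [0.997, 0.013, 0.071], [0.017, -0.998, -0.054]]
wrist_force: [-13.5, 0.4, 10.2]
width: -0.0004
```

```bash
python3 mv.py L -0.175 0.003 0.059 1.503;python3 - <<'E'
from h import *
c=cam("scene");cv2.imwrite("pics/sc10.png",cv2.resize(c["bgr"][120:380,160:490],None,fx=2.3,fy=2.3,interpolation=cv2.INTER_CUBIC))
E
```

```text
t 22.4 pos [0.5156 0.0491 0.0571] yaw 1.501 q6 -1.51 w -0.0004 F [-13.5   0.4  10.2] tilt [ 0.055  0.013 -0.998]
-> x 0.001 y -0.002 z 0.001 spin -0.002  dist 0.002
```

View pics/sc10.png

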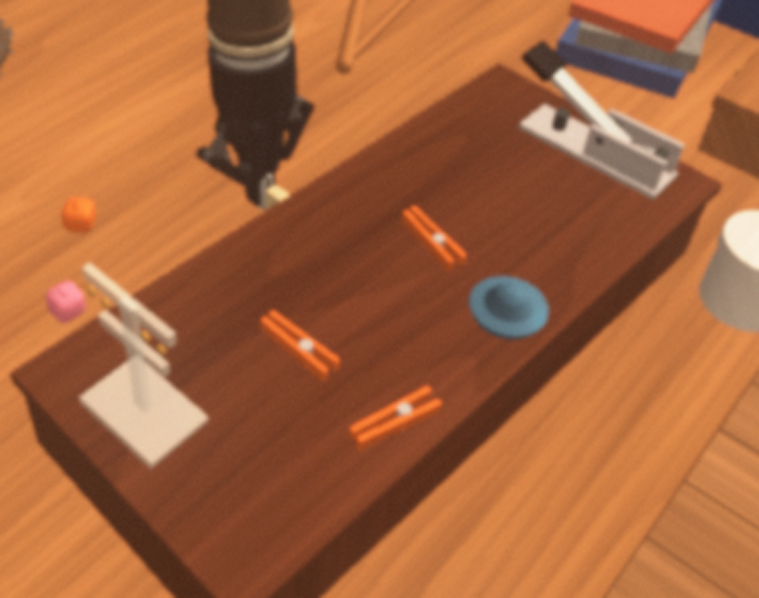

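The tray is home: 13 N against the stop with no further travel, and the tab is back where it started. Next I back off and measure the pad more exactly.

Request:
play_rows([
  {"x": 0, "y": 0.0, "z": 0.02, "spin": 0},
  {"x": 0, "y": 0.0, "z": 0.04, "spin": 0},
  {"x": 0, "y": -0.04, "z": 0.04, "spin": 0},
  {"x": 0, "y": -0.085, "z": 0.04, "spin": 0},
  {"x": 0, "y": -0.13, "z": 0.04, "spin": 0},
])

```text
time: 22.95
tool_pos: [0.4683, 0.0505, 0.1859]
eef_rot: [[0.07, 0.056, -0.996], [0.997, 0.013, 0.071], [0.017, -0.998, -0.055]]
wrist_force: [0.6, 0.3, -0.5]
width: -0.0
```

```bash
python3 - <<'E'
from h import *
np.set_printoptions(precision=4,suppress=True)
t=cam("top");s=cam("scene")
cv2.imwrite("pics/top11.png",cv2.resize(t["bgr"][85:305,120:400],None,fx=2.7,fy=2.7,interpolation=cv2.INTER_CUBIC))
r={}
for n,c,b in(("t",t,(135,145,170,180)),("s",s,(375,130,410,160))):
    g=c["bgr"].max(2);m=np.zeros_like(g);x0,y0,x1,y1=b;m[y0:y1,x0:x1]=(g[y0:y1,x0:x1]<40)*255
    cs,_=cv2.findContours(m,cv2.RETR_EXTERNAL,cv2.CHAIN_APPROX_NONE);q=max(cs,key=cv2.contourArea);M=cv2.moments(q)
    r[n]=(M["m10"]/M["m00"],M["m01"]/M["m00"]);print(n,r[n],cv2.contourArea(q),cv2.minAreaRect(q))
P,e=tri(t,r["t"],s,r["s"]);print(P,e,led(P)); W=onz(t,*r["t"],.161);print(W,led(W))
E
python3 mv.py W 0.656 0.2865 0.23 1.503
```

```text
t (149.92316017316017, 163.95021645021643) 154.0 ((150.0, 164.0), (12.0, 14.0), 90.0)
t 23.1 pos [0.4745 0.0505 0.1921] yaw 1.501 q6 -1.50 w 0.0001 F [1.  0.3 1.2] tilt [ 0.072  0.013 -0.997]
-> x 0.249 y -0.022 z -0.167 spin -0.002  dist 0.300Traceback (most recent call last):
  File "<stdin>", line 8, in <module>
ValueError: max() iterable argument is empty
```

View pics/top11.png

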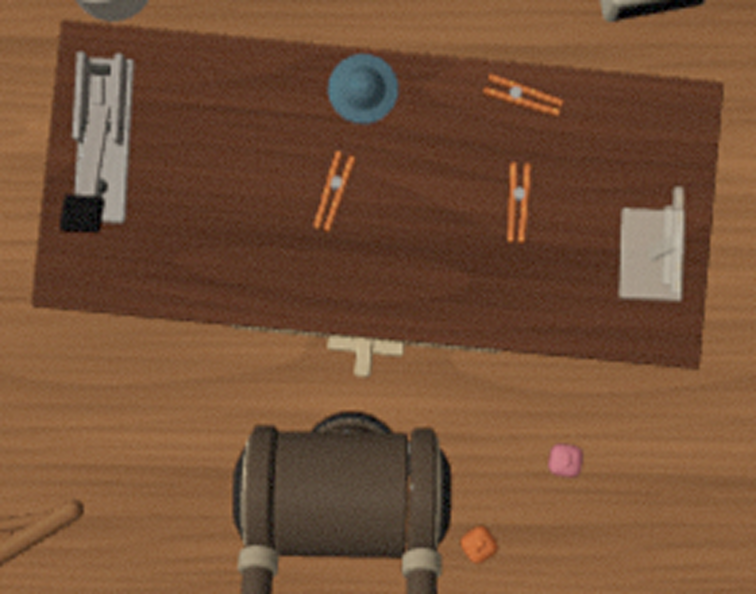

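The tray front lies flush with the ledge edge, the tab is at zoom (362,360) and the ledge is clear. The pad is at zoom (81,213). Moving over it.

Request:
play_rows([
  {"x": 0.035, "y": -0.03, "z": -0.02, "spin": 0},
  {"x": 0.07, "y": -0.035, "z": -0.045, "spin": 0},
  {"x": 0.105, "y": -0.035, "z": -0.07, "spin": 0},
  {"x": 0.14, "y": -0.035, "z": -0.095, "spin": 0},
  {"x": 0.175, "y": -0.03, "z": -0.12, "spin": 0},
])

```text
time: 23.55
tool_pos: [0.6057, 0.2181, 0.2342]
eef_rot: [[0.069, 0.075, -0.995], [0.997, 0.014, 0.071], [0.019, -0.997, -0.074]]
wrist_force: [0.3, -0.7, 0.4]
width: 0.0001
```

```bash
python3 -c "
from h import *
t=cam('top');print(onz(t,149.9,164,.161))"; python3 mv.py W 0.656 0.2868 0.2 1.503
```

```text
[0.65871204 0.28646675 0.161     ]
t 23.6 pos [0.6094 0.2231 0.2328] yaw 1.503 q6 -1.21 w 0.0002 F [5.  3.6 0.5] tilt [ 0.079  0.019 -0.997]
-> x 0.066 y 0.038 z -0.039 spin 0.000  dist 0.085
```

Request:
play_rows([
  {"x": 0.025, "y": 0.01, "z": -0.015, "spin": 0},
  {"x": 0.05, "y": 0.02, "z": -0.03, "spin": 0},
  {"x": 0.066, "y": 0.03, "z": -0.039, "spin": 0},
  {"x": 0.066, "y": 0.038, "z": -0.039, "spin": 0},
  {"x": 0.066, "y": 0.038, "z": -0.039, "spin": 0},
])

```text
time: 24.1
tool_pos: [0.6541, 0.2863, 0.1965]
eef_rot: [[0.067, 0.075, -0.995], [0.997, 0.017, 0.069], [0.022, -0.997, -0.073]]
wrist_force: [-0.4, 0.1, -0.2]
width: -0.0001
```

```bash
python3 mv.py W 0.656 0.2868 0.166 1.503
```

```text
t 24.1 pos [0.6541 0.2863 0.1965] yaw 1.504 q6 -1.14 w -0.0001 F [-0.4  0.1 -0.2] tilt [ 0.075  0.017 -0.997]
-> x -0.000 y 0.031 z 0.000 spin 0.001  dist 0.031
```

Request:
play_rows([
  {"x": 0, "y": 0.012, "z": 0.001, "spin": 0},
  {"x": 0, "y": 0.024, "z": 0.002, "spin": 0},
  {"x": 0, "y": 0.034, "z": 0.003, "spin": 0},
  {"x": 0, "y": 0.042, "z": 0.004, "spin": 0},
  {"x": 0, "y": 0.05, "z": 0.005, "spin": 0},
])

```text
time: 24.6
tool_pos: [0.6524, 0.2869, 0.1453]
eef_rot: [[0.068, 0.074, -0.995], [0.997, 0.017, 0.069], [0.022, -0.997, -0.073]]
wrist_force: [0.3, 0.8, 0.2]
width: 0.0002
```

Request:
play_rows([
  {"x": 0, "y": 0.006, "z": 0.001, "spin": 0},
  {"x": 0, "y": 0.012, "z": 0.001, "spin": 0},
  {"x": 0, "y": 0.016, "z": 0.002, "spin": 0},
  {"x": 0, "y": 0.018, "z": 0.002, "spin": 0},
])

```text
time: 25.0
tool_pos: [0.652, 0.2871, 0.1377]
eef_rot: [[0.067, 0.074, -0.995], [0.998, 0.016, 0.069], [0.021, -0.997, -0.073]]
wrist_force: [-21.3, -9.3, 46.5]
width: 0.0002
```

```bash
python3 mv.py W 0.656 0.2868 0.131 1.503; python3 - <<'E'
from h import *
c=cam("scene");cv2.imwrite("pics/sc12.png",cv2.resize(c["bgr"][100:300,300:490],None,fx=3,fy=3,interpolation=cv2.INTER_CUBIC))
E
```

```text
t 25.0 pos [0.652  0.2871 0.1377] yaw 1.503 q6 -1.14 w 0.0002 F [-21.3  -9.3  46.5] tilt [ 0.074  0.016 -0.997]
-> x -0.000 y 0.007 z -0.004 spin 0.000  dist 0.008
```

View pics/sc12.png

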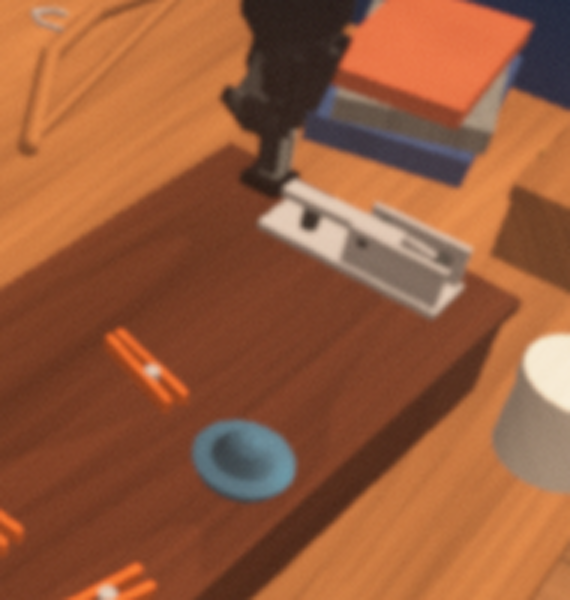

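The lever is level under the fingers, with the pad at zoom (268,183), and pressed to its stop. Lifting off and checking that it stays down.

Request:
play_rows([
  {"x": 0, "y": -0.02, "z": 0.0, "spin": 0},
  {"x": 0, "y": -0.05, "z": 0.0, "spin": 0},
  {"x": 0, "y": -0.085, "z": 0.02, "spin": 0},
  {"x": 0, "y": -0.1, "z": 0.06, "spin": 0},
  {"x": 0, "y": -0.1, "z": 0.1, "spin": 0},
])

```text
time: 25.55
tool_pos: [0.5466, 0.2931, 0.2341]
eef_rot: [[0.068, 0.081, -0.994], [0.997, 0.019, 0.07], [0.025, -0.997, -0.08]]
wrist_force: [0.3, 0.5, -0.3]
width: 0.0003
```

Request:
play_rows([
  {"x": 0, "y": 0, "z": 0.04, "spin": 0},
  {"x": 0, "y": 0, "z": 0.08, "spin": 0},
  {"x": 0, "y": 0, "z": 0.1, "spin": 0},
  {"x": 0, "y": 0, "z": 0.1, "spin": 0},
  {"x": 0, "y": 0, "z": 0.1, "spin": 0},
])

```text
time: 26.05
tool_pos: [0.4475, 0.3003, 0.2263]
eef_rot: [[0.067, 0.083, -0.994], [0.997, 0.019, 0.069], [0.025, -0.996, -0.081]]
wrist_force: [-0.2, 0.5, 0.2]
width: -0.0003
```

```bash
python3 - <<'E'
from h import *
c=cam("scene");cv2.imwrite("pics/sc13.png",c["bgr"]); t=cam("top");cv2.imwrite("pics/top13.png",cv2.resize(t["bgr"][85:305,120:400],None,fx=2.7,fy=2.7,interpolation=cv2.INTER_CUBIC))
for n,u,v in(("pad",(0),0),):
    g=c["bgr"].max(2)
s=state();print(s["time"],s["tool_pos"],s["wrist_force"],s["qvel"])
E
```

```text
26.15 [0.44851723 0.30023351 0.22649696] [0.94680423 0.59386999 0.12773879] [-0.00478969  0.00713608 -0.00728855 -0.00078185  0.00701493  0.00139611]
```

View pics/sc13.png

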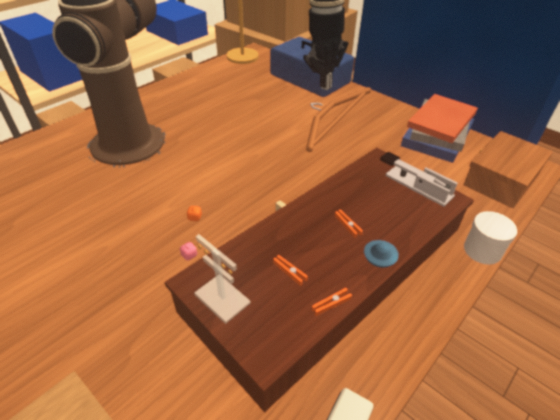

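View pics/top13.png

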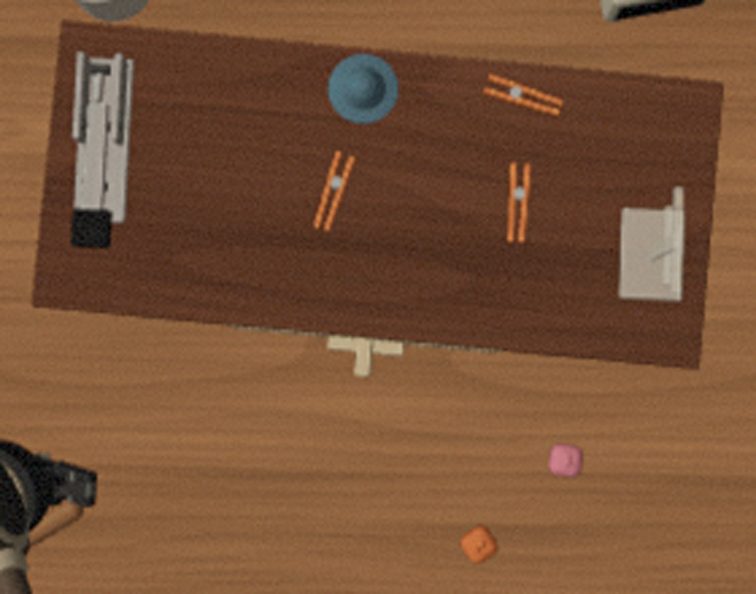

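The lever stays down untouched: the pad moved from zoom (81,213) to (91,228). The pegs, stand and holder are where they were. Last I check the tray position and pad height, then hand in.

```bash
python3 - <<'E'
from h import *
np.set_printoptions(precision=4,suppress=True)
t=cam("top");s=cam("scene")
print("tab front",led(onz(t,362/2.7+120,375/2.7+85,.076)))
print("pad tri",tri(t,(91/2.7+120,228/2.7+85),s,(390,159)))
from station import sign_off
print(sign_off())
E
```

```text
tab front [-0.1629  0.002 ]
pad tri (array([0.6513, 0.2864, 0.124 ]), np.float64(0.0020165818355777224))
the job is handed in; nothing more can be done
None
```

I handed the job in after about 26 s of robot time; `sign_off` gives no verdict. I did the steps in the order asked:

1. **Tray out:** I pinched the tab and pulled the tray out to its 0.11 m stop.
2. **Debris in:** five pieces were on the ledge, three white balls and two wood chips. I carried each one and released it into the tray.
3. **Tray home:** I pushed the tray in by its tab until it met its stop.
4. **Lever down:** I pressed the lever pad until it reached its stop, then backed the arm clear.

Last checks:
- **Debris:** all five pieces were seen lying in the tray before I closed it, and the ledge was empty of debris. Once the tray is closed, they are hidden from the cameras.
- **Tray:** it pressed on its stop at about 13 N with no further travel. The tab front measured 163 mm ahead of the ledge centre, against 164 mm expected when fully home.
- **Lever:** it stayed down after I let go. The pad top measured 0.124 m high, against 0.161 m when raised, which matches the 37 mm drop.
- **Pegs, incense holder and earring stand:** they look unmoved and upright in both views.
- **Tool tilt:** the tool picked up a tilt of about 0.08 rad during the run, which the moves couldn't correct. It caused no grasp to fail.
- **Peak force:** the wrist force read about 52 N with the lever bottomed out and about 53 N at the pull-out stop, under the 120 N limit. Both were finger contacts.

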